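Blank off the purge port and lock both cam arms

ROBOT

A 7-joint arm with a two-finger parallel gripper is mounted at the origin on the work surface. World frame = base frame: x ahead of the robot, y to its left, z up, the work surface at z = 0. Lengths are in m, angles in rad, forces in N, time in s.
With the tool pointing down it reaches from about 0.4 to 0.85 m from the base axis. Payload 10.4 kg.
Tool frame: the origin (TCP) lies midway between the tips of the shut fingers; the grasp point (between the pads) lies 19 mm behind it; z points along the fingers, y is the direction in which the jaws open and shut (so a half turn about z gives the same grasp; the last joint's range is limited). The gripper opens to 85 mm and grips with 20 to 120 N. Pads are 22 mm wide; open, the fingers measure 114 mm over their backs; the gripper's body (76 mm by 85 mm) begins 54 mm behind the grasp point. The pads swing forward as they close: fully open they stand 13 mm farther back than shut.
Start: joints at [-1.164, 0.332, -0.065, 1.46, 0.022, 1.35, -0.088], TCP at [0.26, 0.568, 0.193] pointing down, gripper open.
Joint ranges: [-2.6, 2.6], [-0.5, 2.12], [-1.47, 1.34], [0.16, 2.42], [-1.27, 4.41], [0.06, 2.06], [-2.6, 2.6]. Speed limits (rad/s): [2.22, 2.22, 2.79, 2.79, 3.14, 3.14, 3.14].

INTERFACE

Orientations are given as a unit quaternion [x, y, z, w].
In Python, from workcell import manip, viewer gives the robot as it stands.
- The arm moves only by the tool move_arm, never from a script. Its argument "deltas" is a list of rows, each a list of 7 numbers: the shift along the tool's x, y, z in m, then the turn, a rotation vector about the tool's x, y, z in degrees, then the opening, from -1 (shut) to 1 (fully open). In form: [[dx, dy, dz, wx, wy, wz, gripper], ...]. A call has 1 to 10 rows; each row shifts and turns the commanded pose from where the row before left it, along the tool's axes as they then stand; what a row does not reach is not made up. A row lasts 1/8 s, in which the tool goes at most 62.5 mm and 10.7 degrees, less where a joint would pass 70% of its speed; a pose out of reach is approached as far as the arm can. A call with a gripper value outside its range is refused whole. The fingers move at their own pace and stop on an object; "force" is the grip in N (left out, the last holds). Time passes only in rows, so rows that do not move let the fingers close. It gives the time, the measured TCP pose, the force and the opening at its end, in the units of the state.
- manip.get_obs(): the state, without advancing time (a new reading comes with each control period).
- viewer.camera(name): name is "scene" or "top"; returns (picture, depth): 420x560x3 uint8, red, green, blue; 420x560 float32, m along the optical axis (not along the pixel's ray), 0 where there is no reading.
- viewer.calibration(name): a dict with "fx", "fy", "cx", "cy" (pixels), "R" (3x3) and "t" (3): a world point X has camera coordinates R X + t. Camera axes: x right, y down, z forward; pixel columns grow to the right and rows downward; lengths in m; the calibration is good to about 2 mm. A picture is of the moment at which its call begins. calibration takes no time and is no camera call.
- manip.hand_in(): hands the job in, once; it reports no verdict.
The state is a dict: "clock": time; "joint_pos": joint angles; "joint_velocities": joint speeds; "tau": joint torques, N m; "position": TCP position; "ee_rot": TCP orientation; "ft_force": force on the tool from outside, world axes, zero at the start; "torque": the same for the moment, N m; "grip_width": opening from 0.0 (shut) to 1.0 (fully open).
Only numpy, scipy, OpenCV 4.12 (cv2) and the standard library are available. Lean on these libraries where they do the work, as an engineer would, in place of code of your own. Each camera call takes 0.05 s, during which the arm holds its last target.

TASK

Lift the blanking coupler by its red knob and lower its holed plate over the two pins of the blue purge manifold with both brass cam arms still raised, then swing the two cam arms down together, not one after the other, until both hang fully home against the coupler's sides and the plate is held flush on the manifold. Let go, and leave the other things on the bench where they are.

Things in the scene. Friction and masses are not known exactly. Their poses are not given: they have to be found in the camera images.
- coupler: Loose blanking coupler, 0.35 to 0.5 kg, mouth down. Origin: centre of its plate's underside; x along the plate, z up. Aluminium plate 124 (x) x 50 (y) x 8 mm: two 11 mm holes at x = +-48 mm, a 36 mm bore between them. Grey housing 49 x 49 mm up to z = 44 mm, red knob above. Brass cam arms hinged at y = +30 (cam_a) and -30 mm (cam_b), z = 26 mm. Half a turn about z makes no difference.
- knob_top (a point): Centre of the top of the coupler's red round knob: 24 mm across, 18 mm tall, from 44 to 62 mm above the plate's underside.
- cam_a (a joint): Angle of the cam arm on the coupler's +y side, rad. 0: raised, pointing outwards, 30 degrees above level; 0.52: level; 2.09: home at its stop, hanging straight down. Stiff hinge (0.11 N m), stays where left. Over the last 20 degrees or so its nose goes under the adapter's rim and draws the coupler down on the sprung seal: about 0.2 N m per arm.
- cam_b (a joint): The same for the arm on the coupler's -y side.
- cam_a_end (a point): Centre of the round end of arm cam_a, 50 mm from its hinge axis, which runs along the coupler's x. The arm is a flat brass bar 16 mm wide, 7 mm thick, reaching 60 mm from the hinge axis. With both arms home they measure 67 mm over their outer faces, and their ends hang 34 mm below the plate's underside, beside the pillar.
- cam_b_end (a point): Centre of the round end of arm cam_b, likewise.
- manifold: Purge manifold fixed to the bench: foot 150 (x) x 110 (y) x 8 mm, on it a blue pillar 126 (x) x 46 (y) mm whose flat top, the deck, is 60 mm above the bench. Two steel pins, 8 mm across with tapered tips, stand 24 mm above the deck at x = +-48 mm, y = 0. Origin: centre of the foot's underside; x along the pillar, z up. Half a turn about z makes no difference.
- deck (a point): Centre of the manifold's deck, axes as the manifold's. Brass grooved adapter here: rim 32 mm across, top 36 mm above the deck; on it a black sprung seal 22 mm across, 5 mm higher. Home: the coupler's origin on this point, x axes in line either way round. With its arms raised the coupler rides on the seal 3 to 4 mm high (14 N presses it flush); both arms home hold it flush.
- bracket: Bystander: dark steel slotted angle bracket, 100 x 45 x 50 mm. Origin at the middle of its corner edge, underside.
- flux_tin: Bystander: small tin with green label, 44 mm across, 45 mm tall. Origin: centre of its underside.
- lighter: Bystander: blue gas lighter with a steel tube, 220 mm long, 26 mm wide. Origin: underside where the tube meets the blue handle.
- wire_brush: Bystander: hand brush lying on the bench. Origin: on its underside.
- magnet_square: Bystander: red L-shaped magnetic square, 90 x 108 mm, 18 mm tall. Origin: middle of the short bar's underside.
- pipe_offcut: Bystander: steel pipe offcut standing on end, 60 mm across, 55 mm tall. Origin: centre of its underside.
- hammer: Bystander: hammer lying on the bench. Origin: on its underside.
There are look-alikes about, which are no part of the job. Leave any green look-alike of the coupler alone.

How it is judged:
By the outcome, as a careful person would: the job done as asked, in the order asked, and still so for the second after the job is handed in, with the robot touching nothing.
It also fails if it takes over 58 s, if anything falls off the work surface, if the arm or the gripper's body presses on something with over 40 N, if the wrist force passes 120 N, or if a joint passes its speed limit or range.

## Working session

There is one attempt and no reset: what is moved stays moved. The work goes in short steps, Python scripts to look and compute and a tool call to move; the robot and the scene stay as the last step left them, time stands still between calls to the robot, and variables do not carry over. Pictures are saved under pics/ and viewed, and the job is handed in when it is done.

Besides the shell and the picture viewer there is one more tool, called as name(argument=value, ...) on one line, values as JSON. move_arm: Moves the arm, as the interface text tells. Its arguments: {"type":"object","properties":{"deltas":{"type":"array"},"force":{"type":"number"}},"required":["deltas"]}

```bash
mkdir -p pics; ls
cat > h.py <<'E'
import numpy as np, cv2
from workcell import manip, viewer
def snap(n,tag):
    p,d=viewer.camera(n); cv2.imwrite(f'pics/{tag}.png',p[:,:,::-1]); np.save(f'pics/{tag}.npy',d); np.save(f'pics/{tag}_rgb.npy',p); return p,d
def world(n,d):
    c=viewer.calibration(n); v,u=np.mgrid[:d.shape[0],:d.shape[1]]
    P=np.stack([(u-c['cx'])/c['fx']*d,(v-c['cy'])/c['fy']*d,d],-1)
    return (P-np.array(c['t']))@np.array(c['R'])
E
python3 - <<'E'
from h import *
for n in('scene','top'): snap(n,n+'0'); print(viewer.calibration(n))
print(manip.get_obs())
E
```

```text
pics
{'fx': 392.94141238229565, 'fy': 392.94141238229565, 'cx': 276.2978531875391, 'cy': 210.02495783916785, 'R': array([[-0.44837682,  0.89380534,  0.00838127],
       [ 0.69652321,  0.3552562 , -0.62341675],
       [-0.56019072, -0.27368787, -0.78184481]]), 't': array([ 0.28000338, -0.36185747,  1.28121063])}
{'fx': 428.7588415491193, 'fy': 428.7588415491193, 'cx': 283.1504185374642, 'cy': 206.0808256656847, 'R': array([[-0.02165384, -0.999736  ,  0.0076837 ],
       [-0.98166173,  0.01980514, -0.1895996 ],
       [ 0.18939737, -0.01164836, -0.98183143]]), 't': array([-0.0159914 ,  0.56235187,  1.16384852])}
{'clock': 0.1, 'joint_pos': array([-1.16357199,  0.33282061, -0.06469048,  1.46084017,  0.02161373,
        1.34988804, -0.08851772]), 'joint_velocities': array([ 1.76725219e-04, -2.48187637e-03, -1.90261652e-03, -2.41822752e-03,
       -2.26383269e-05,  8.73592430e-04,  1.94264066e-04]), 'tau': array([ 1.43740996e-03, -6.26743484e+01,  4.88705363e-02, -3.92433786e+01,
        1.62049674e-02,  6.86821135e-03, -4.09010170e-05]), 'position': array([0.2603033 , 0.56780468, 0.19259624]), 'ee_rot': array([ 2.13263945e-01,  9.76994418e-01, -6.22360054e-04, -9.89656751e-05]), 'ft_force': array([ 0.09445708, -0.01167713, -0.02246049]), 'torque': array([ 0.02610574,  0.05788788, -0.00024747]), 'grip_width': 1.0020986161304266}
```

View pics/scene0.png

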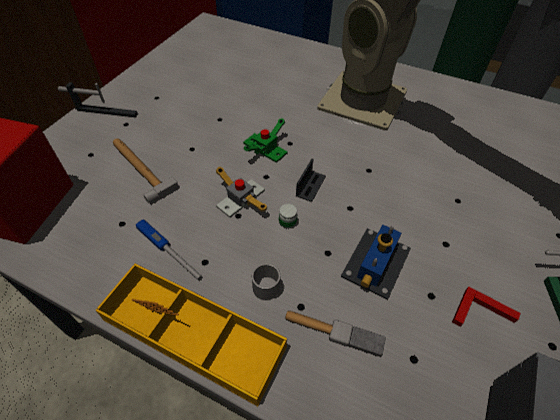

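View pics/top0.png

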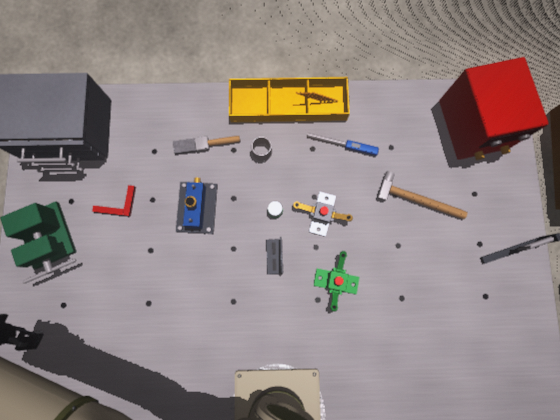

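The coupler (red knob on grey, brass arms) is at top-view px (323,211). The blue manifold is at (195,205) and the green look-alike at (339,281). Next I measure them from the depth.

Run:
```python
from h import *
def up(n,r0,r1,c0,c1,k,name):
    im=cv2.imread(f'pics/{n}0.png')[r0:r1,c0:c1]; cv2.imwrite(f'pics/{name}.png',cv2.resize(im,None,fx=k,fy=k,interpolation=cv2.INTER_CUBIC))
up('top',180,245,280,365,8,'c1'); up('top',165,245,165,230,7,'m1')
up('scene',150,230,205,305,7,'c2'); up('scene',215,305,335,415,6,'m2')
for n in('top','scene'):
    W=world(n,np.load(f'pics/{n}0.npy')); rgb=np.load(f'pics/{n}0_rgb.npy'); hsv=cv2.cvtColor(rgb,cv2.COLOR_RGB2HSV)
    z=W[...,2]
    # coupler region
    np.save(f'pics/W{n}.npy',W)
    box={'top':[(185,240,285,360),(170,240,170,222)],'scene':[(160,222,212,275),(220,300,340,412)]}[n]
    for nm,(a,b,c,d) in zip(('coup','man'),box):
        w=W[a:b,c:d].reshape(-1,3); h=hsv[a:b,c:d].reshape(-1,3).astype(int)
        red=((h[:,0]<8)|(h[:,0]>172))&(h[:,1]>150)&(h[:,2]>60)
        blue=(h[:,0]>100)&(h[:,0]<125)&(h[:,1]>120)
        brass=(h[:,0]>12)&(h[:,0]<30)&(h[:,1]>120)
        for t,m in(('red',red),('blue',blue),('brass',brass)):
            if m.sum()>5:
                p=w[m]; print(n,nm,t,m.sum(),'med',np.median(p,0).round(4),'zpct',np.percentile(p[:,2],[5,50,95]).round(4))
        print(' zhist',np.histogram(w[:,2],np.arange(-.01,.13,.01))[0])
```

```text
top coup red 50 med [ 0.5455 -0.1411  0.0625] zpct [0.0579 0.0625 0.0674]
top coup brass 217 med [ 0.5504 -0.1139  0.0365] zpct [0.0301 0.0365 0.0558]
 zhist [1015 2328  147   29  210  263   63   47    0    0    0    0    0    0]
top man blue 543 med [0.56   0.2227 0.0608] zpct [0.0569 0.0608 0.0647]
top man brass 61 med [0.5766 0.2209 0.0958] zpct [0.0334 0.0958 0.102 ]
 zhist [ 618 1725  393   37   62   43  233  390    6   13   57   51    0    0]
scene coup red 61 med [ 0.5492 -0.1406  0.0608] zpct [0.0405 0.0608 0.0634]
scene coup blue 10 med [ 0.5584 -0.1223  0.0343] zpct [-0.0014  0.0343  0.0563]
scene coup brass 293 med [ 0.5531 -0.1113  0.0339] zpct [0.0179 0.0339 0.054 ]
 zhist [2128  975   47   97  255  268   75   42    0    0    0    0    0    0]
scene man blue 986 med [0.6023 0.2294 0.0586] zpct [0.0194 0.0586 0.0611]
scene man brass 239 med [0.5888 0.2267 0.0618] zpct [0.0244 0.0618 0.1   ]
 zhist [2131 2144  125   57  127   63  700  182   41   12  119   42    0    0]
```

View pics/c1.png

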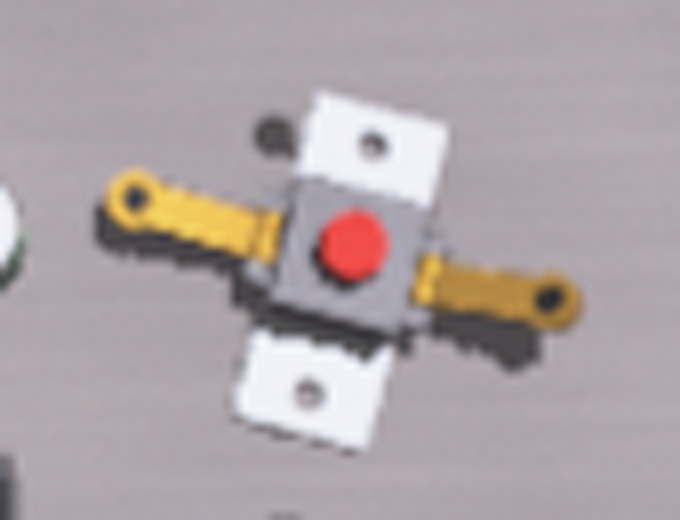

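View pics/m1.png

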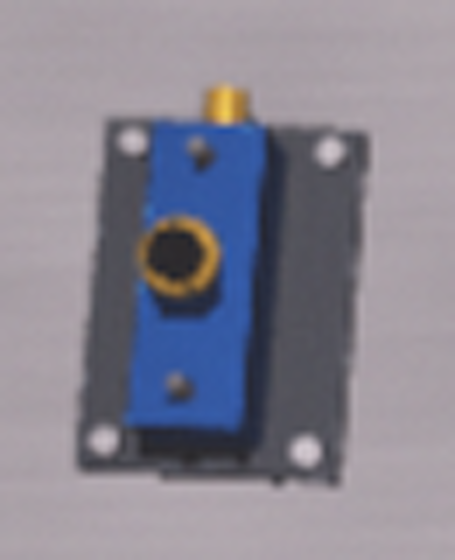

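View pics/c2.png

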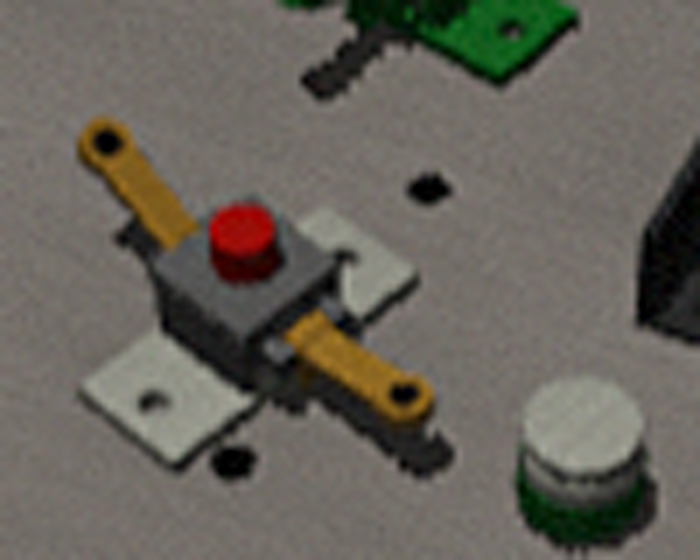

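View pics/m2.png

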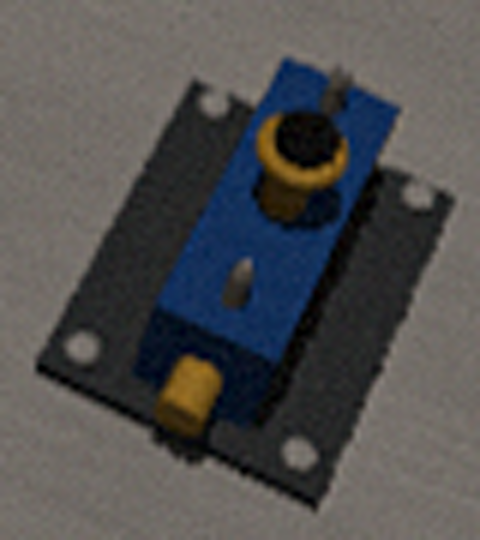

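```bash
cat >> h.py <<'E'
def ray(n,u,v,z):
    c=viewer.calibration(n); R=np.array(c['R']);t=np.array(c['t'])
    C=-R.T@t; d=R.T@np.array([(u-c['cx'])/c['fx'],(v-c['cy'])/c['fy'],1]); return C+d*(z-C[2])/d[2]
E
python3 - <<'E'
from h import *
def pk(n,k,off,pts,z):
    return np.array([ray(n,(x+.5)/k-.5+off[0],(y+.5)/k-.5+off[1],z)[:2] for x,y in pts])
def rep(t,P):
    d=P[0]-P[1]; print(t,P.round(4).tolist(),'mid',P.mean(0).round(4),'len',np.hypot(*d).round(4),'yaw',np.degrees(np.arctan2(d[1],d[0])).round(1))
rep('c top holes',pk('top',8,(280,180),[(373,145),(309,392)],.008))
rep('c top corners',pk('top',8,(280,180),[(316,92),(365,452)],.008))
rep('c top corners',pk('top',8,(280,180),[(449,124),(234,414)],.008))
print('knob',pk('top',8,(280,180),[(355,243)],.062))
rep('arm ends',pk('top',8,(280,180),[(136,198),(549,298)],.051+.003))
rep('c sc holes',pk('scene',7,(205,150),[(155,402),(345,256)],.008))
print('knob sc',pk('scene',7,(205,150),[(243,227)],.062))
rep('arm ends sc',pk('scene',7,(205,150),[(404,393),(107,142)],.054))
rep('deck top',pk('top',7,(165,165),[(152,122),(243,430)],.06))
rep('deck top',pk('top',7,(165,165),[(268,124),(127,424)],.06))
rep('bolts',pk('top',7,(165,165),[(133,140),(307,452)],.010))
rep('bolts',pk('top',7,(165,165),[(331,152),(104,440)],.010))
print('seal',pk('top',7,(165,165),[(177,251)],.101), 'rim',pk('top',7,(165,165),[(179,256)],.096))
rep('pins sc',pk('scene',6,(335,215),[(244,260),(339,70)],.084))
rep('pinbase sc',pk('scene',6,(335,215),[(236,300),(334,106)],.06))
rep('bolts sc',pk('scene',6,(335,215),[(83,348),(418,194)],.010))
rep('bolts sc',pk('scene',6,(335,215),[(300,453),(215,102)],.010))
print('seal sc',pk('scene',6,(335,215),[(309,137)],.101))
# masks
hsv=cv2.cvtColor(np.load('pics/top0_rgb.npy'),cv2.COLOR_RGB2HSV)
rgb=np.load('pics/top0_rgb.npy').astype(int)
for n in('top','scene'):
    hsv=cv2.cvtColor(np.load(f'pics/{n}0_rgb.npy'),cv2.COLOR_RGB2HSV).astype(int);W=np.load(f'pics/W{n}.npy')
    m=(((hsv[...,0]<8)|(hsv[...,0]>172))&(hsv[...,1]>150)&(hsv[...,2]>(180 if n=='top' else 130)));
    b={'top':(185,240,285,360),'scene':(160,222,212,275)}[n]; mm=np.zeros_like(m); mm[b[0]:b[1],b[2]:b[3]]=m[b[0]:b[1],b[2]:b[3]]
    v,u=np.nonzero(mm); print(n,'knob blob',len(u),ray(n,u.mean(),v.mean(),.062).round(4))
E
```

```text
c top holes [[0.5935, -0.1563], [0.5018, -0.1292]] mid [ 0.5476 -0.1428] len 0.0956 yaw -16.5
c top corners [[0.614, -0.136], [0.4794, -0.1488]] mid [ 0.5467 -0.1424] len 0.1353 yaw 5.4
c top corners [[0.6009, -0.1848], [0.4943, -0.1015]] mid [ 0.5476 -0.1432] len 0.1353 yaw -38.0
knob [[ 0.54693979 -0.14233197]]
arm ends [[0.5662, -0.066], [0.5272, -0.2111]] mid [ 0.5467 -0.1385] len 0.1502 yaw 75.0
c sc holes [[0.5944, -0.1541], [0.5019, -0.1273]] mid [ 0.5481 -0.1407] len 0.0963 yaw -16.1
knob sc [[ 0.54797749 -0.14057492]]
arm ends sc [[0.583, -0.0584], [0.528, -0.2097]] mid [ 0.5555 -0.134 ] len 0.1611 yaw 70.0
deck top [[0.6362, 0.247], [0.5087, 0.208]] mid [0.5725 0.2275] len 0.1333 yaw 17.0
deck top [[0.6344, 0.1998], [0.5121, 0.2543]] mid [0.5733 0.227 ] len 0.1339 yaw -24.0
bolts [[0.6413, 0.2658], [0.5064, 0.1906]] mid [0.5739 0.2282] len 0.1544 yaw 29.1
bolts [[0.6344, 0.1819], [0.5132, 0.275]] mid [0.5738 0.2284] len 0.1528 yaw -37.5
seal [[0.57365385 0.22715143]] rim [[0.57269284 0.22737862]]
pins sc [[0.6212, 0.2247], [0.5278, 0.2307]] mid [0.5745 0.2277] len 0.0935 yaw -3.7
pinbase sc [[0.6217, 0.227], [0.5251, 0.2338]] mid [0.5734 0.2304] len 0.0968 yaw -4.0
bolts sc [[0.6337, 0.1828], [0.511, 0.2752]] mid [0.5724 0.229 ] len 0.1535 yaw -37.0
bolts sc [[0.6388, 0.2669], [0.5048, 0.1913]] mid [0.5718 0.2291] len 0.1538 yaw 29.4
seal sc [[0.57463546 0.22958997]]
top knob blob 42 [ 0.5461 -0.1421  0.062 ]
scene knob blob 46 [ 0.5492 -0.1407  0.062 ]
```

```bash
cat >> h.py <<'E'
from scipy.spatial.transform import Rotation as Rn
def plan(target,yaw=None,o=None):
    """target TCP xyz, yaw(deg) of tool y axis, tool down. returns tool-frame shift & rotvec deg"""
    o=o or manip.get_obs(); R=Rn.from_quat(o['ee_rot'])
    s=R.inv().apply(np.array(target)-o['position'])
    ry=R.apply([0,1,0]); cur=np.degrees(np.arctan2(ry[1],ry[0])); 
    if yaw is None: yaw=cur
    y=np.radians(yaw); Y=np.array([np.cos(y),np.sin(y),0]);Z=np.array([0,0,-1.]);X=np.cross(Y,Z)
    Rt=Rn.from_matrix(np.stack([X,Y,Z],1)); rv=(R.inv()*Rt).as_rotvec(degrees=True)
    print('pos',o['position'].round(4),'yaw',cur.round(2),'tilt',R.apply([0,0,1]).round(4)); print('shift mm',(s*1000).round(1),'rot deg',rv.round(2),'F',o['ft_force'].round(1),'clk',round(o['clock'],2),'grip',round(o['grip_width'],3)); return s,rv
E
python3 - <<'E'
from h import *
for n in('top','scene'):
    hsv=cv2.cvtColor(np.load(f'pics/{n}0_rgb.npy'),cv2.COLOR_RGB2HSV).astype(int);W=np.load(f'pics/W{n}.npy')
    b={'top':(185,240,285,360),'scene':(160,222,212,275)}[n]
    w=W[b[0]:b[1],b[2]:b[3]].reshape(-1,3);h=hsv[b[0]:b[1],b[2]:b[3]].reshape(-1,3)
    m=(h[:,0]>12)&(h[:,0]<30)&(h[:,1]>100); p=w[m]
    a=np.radians(-16.3); q=p[:,:2]-[.5475,-.142]; X=q@[np.cos(a),np.sin(a)]; Y=q@[-np.sin(a),np.cos(a)]
    for s in(1,-1):
        for lo in range(30,90,8):
            k=(s*Y*1000>lo)&(s*Y*1000<=lo+8)&(p[:,2]>.012)
            if k.sum()>2: print(n,s,lo,k.sum(),'z',np.median(p[k,2]).round(4),'x',np.median(X[k]).round(4))
plan([.5475,-.142,.19],73.7)
E
```

```text
top 1 30 14 z 0.0317 x -0.0014
top 1 38 16 z 0.0328 x -0.0021
top 1 46 13 z 0.0341 x -0.0016
top 1 54 15 z 0.0341 x -0.0029
top 1 62 18 z 0.037 x -0.0017
top 1 70 15 z 0.0358 x -0.0027
top 1 78 17 z 0.0376 x -0.0029
top -1 30 15 z 0.034 x -0.0012
top -1 38 16 z 0.037 x -0.0025
top -1 46 15 z 0.0417 x -0.0014
top -1 54 18 z 0.0449 x -0.0026
top -1 62 15 z 0.0512 x -0.0024
top -1 70 14 z 0.0555 x -0.0047
top -1 78 5 z 0.0581 x -0.0021
scene 1 30 28 z 0.0301 x 0.0028
scene 1 38 18 z 0.0294 x 0.0015
scene 1 46 19 z 0.0313 x 0.0027
scene 1 54 14 z 0.0312 x 0.0026
scene 1 62 17 z 0.0323 x 0.001
scene 1 70 17 z 0.0338 x 0.0033
scene 1 78 20 z 0.0351 x 0.0037
scene 1 86 15 z 0.0345 x 0.0021
scene -1 30 18 z 0.0331 x 0.002
scene -1 38 22 z 0.0356 x 0.0022
scene -1 46 25 z 0.0421 x 0.002
scene -1 54 21 z 0.0466 x 0.0029
scene -1 62 23 z 0.0509 x 0.0019
scene -1 70 17 z 0.0545 x 0.0047
pos [0.2603 0.5678 0.1926] yaw 65.37 tilt [-5.0e-04 -1.2e-03 -1.0e+00]
shift mm [-556.9 -525.6    3.3] rot deg [-0.07 -0.   -8.33] F [ 0.1 -0.  -0. ] clk 0.1 grip 1.002
```

The −y arm is about 28° above level, but the +y arm is only about 6° above. The coupler is at (0.5475, −0.142) with yaw −16.3°, and the manifold at (0.5735, 0.228) with yaw −3.9°. I'm moving over the coupler.

move_arm(deltas=[[0,0,0,0,0,-8.3,1],[-0.03,-0.038,0,0,0,0,1],[-0.03,-0.038,0,0,0,0,1],[-0.03,-0.038,0,0,0,0,1],[-0.03,-0.038,0,0,0,0,1],[-0.03,-0.038,0,0,0,0,1],[-0.03,-0.038,0,0,0,0,1],[-0.03,-0.038,0,0,0,0,1],[-0.03,-0.038,0,0,0,0,1],[-0.03,-0.038,0,0,0,0,1]], force=60)

```text
clock: 1.35
position: [0.4236, 0.1625, 0.1932]
ee_rot: [0.142, 0.99, 0.0, -0.0]
ft_force: [0.2, -0.1, 0.3]
grip_width: 0.999
```

move_arm(deltas=[[-0.03,-0.038,0,0,0,0,1],[-0.03,-0.038,0,0,0,0,1],[-0.03,-0.038,0,0,0,0,1],[-0.03,-0.038,0,0,0,0,1],[-0.03,-0.038,0,0,0,0,1],[-0.03,-0.038,0,0,0,0,1],[0,0,0,0,0,0,1],[0,0,0,0,0,0,1]])

```text
clock: 2.35
position: [0.5318, -0.1048, 0.1928]
ee_rot: [0.142, 0.99, 0.0, -0.0]
ft_force: [-0.7, 0.3, -0.3]
grip_width: 1.003
```

Run:
```python
from h import *
plan([.5475,-.142,.19],73.7)
plan([.5475,-.142,.0475],73.7)
```

```text
pos [ 0.5318 -0.1048  0.1928] yaw 73.68 tilt [-1.e-03  4.e-04 -1.e+00]
shift mm [-25.6 -31.3   2.8] rot deg [ 0.   -0.06 -0.02] F [-0.7  0.3 -0.3] clk 2.35 grip 1.003
pos [ 0.5318 -0.1048  0.1928] yaw 73.68 tilt [-1.e-03  4.e-04 -1.e+00]
shift mm [-25.7 -31.3 145.3] rot deg [ 0.   -0.06 -0.02] F [-0.7  0.3 -0.3] clk 2.35 grip 1.003
```

move_arm(deltas=[[-0.0257,-0.0313,0,0,0,0,1],[0,0,0.03,0,0,0,1],[0,0,0.03,0,0,0,1],[0,0,0.03,0,0,0,1],[0,0,0.025,0,0,0,1],[0,0,0,0,0,0,1],[0,0,0,0,0,0,1]])

```text
clock: 3.22
position: [0.5485, -0.1419, 0.0793]
ee_rot: [0.141, 0.99, 0.0, 0.001]
ft_force: [2.3, -0.2, 0.7]
grip_width: 1.004
```

Run:
```python
from h import *
plan([.5475,-.142,.0475],73.7)
p,d=snap('scene','s1')
im=p[130:250,190:330,::-1]; cv2.imwrite('pics/s1c.png',cv2.resize(im,None,fx=5,fy=5,interpolation=cv2.INTER_CUBIC))
```

```text
pos [ 0.5485 -0.1419  0.0793] yaw 73.74 tilt [ 1.1e-03  3.0e-04 -1.0e+00]
shift mm [ 1.  -0.4 31.8] rot deg [0.04 0.06 0.04] F [ 2.3 -0.2  0.7] clk 3.23 grip 1.004
```

View pics/s1c.png

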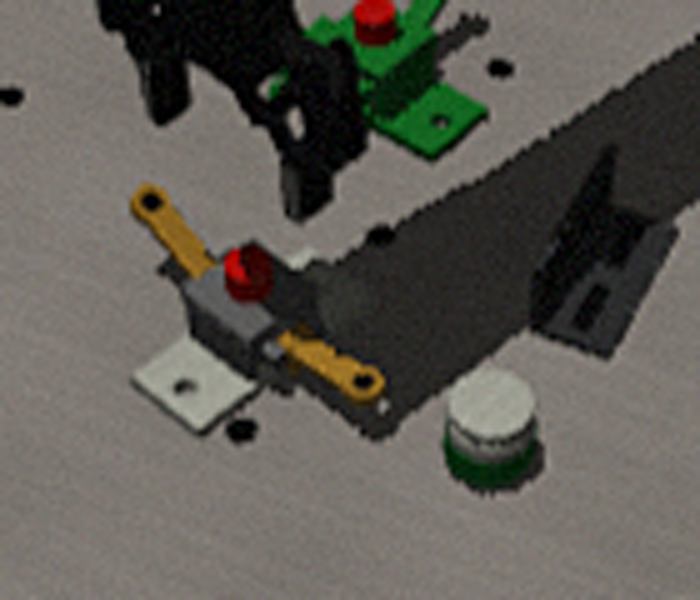

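Run:
```python
from h import *
c=viewer.calibration('scene')
def pr(X): q=np.array(c['R'])@np.array(X)+c['t']; return (q[:2]/q[2]*c['fx']+[c['cx'],c['cy']]).round(1), q[2]
a=np.radians(73.7); 
for z in(.0793,.092): 
  for s in(-1,0,1): print(z,s,pr([.5485+s*.05*np.cos(a),-.1419+s*.05*np.sin(a),z]))
print('knob',pr([.5475,-.142,.062]))
d=np.load('pics/s1.npy'); W=world('scene',d)
for (x,y) in[(165,105),(300,205),(175,110),(310,195),(248,265)]:
  u,v=x//5+190,y//5+130; print(u,v,W[v,u].round(4))
print(manip.get_obs()['position'])
```

```text
0.0793 -1 (array([224.3, 167. ]), np.float64(0.97177773261564))
0.0793 0 (array([238.2, 177.1]), np.float64(0.9507820349775016))
0.0793 1 (array([252.8, 187.7]), np.float64(0.9297863373393631))
0.092 -1 (array([223.8, 163.3]), np.float64(0.9618483035464714))
0.092 0 (array([237.9, 173.4]), np.float64(0.940852605908333))
0.092 1 (array([252.6, 184.1]), np.float64(0.9198569082701944))
knob (array([238.9, 181.7]), np.float64(0.9648955096750593))
223 151 [ 0.5414 -0.1822  0.1416]
250 171 [ 0.5706 -0.0939  0.1431]
225 152 [ 0.5367 -0.1803  0.1353]
252 169 [ 0.5715 -0.0879  0.1529]
239 183 [ 0.5511 -0.1396  0.0619]
[ 0.54873122 -0.14213125  0.07959125]
```

Run:
```python
from h import *
p,d=snap('scene','s2'); q,e=snap('top','t2')
im=p[130:250,190:330,::-1]; cv2.imwrite('pics/s2c.png',cv2.resize(im,None,fx=5,fy=5,interpolation=cv2.INTER_CUBIC))
im=q[150:270,240:390,::-1]; cv2.imwrite('pics/t2c.png',cv2.resize(im,None,fx=5,fy=5,interpolation=cv2.INTER_CUBIC))
W=world('scene',d)
w=W[130:200,200:280].reshape(-1,3); rgb=p[130:200,200:280].reshape(-1,3).astype(int)
k=(rgb.sum(1)<60)&(w[:,2]>.07); print(k.sum(),np.sort(w[k][:,2])[:30].round(3))
```

```text
998 [0.135 0.135 0.135 0.135 0.136 0.136 0.136 0.137 0.137 0.137 0.137 0.138
 0.139 0.139 0.14  0.14  0.14  0.141 0.142 0.142 0.142 0.142 0.143 0.143
 0.143 0.143 0.144 0.144 0.144 0.144]
```

View pics/s2c.png

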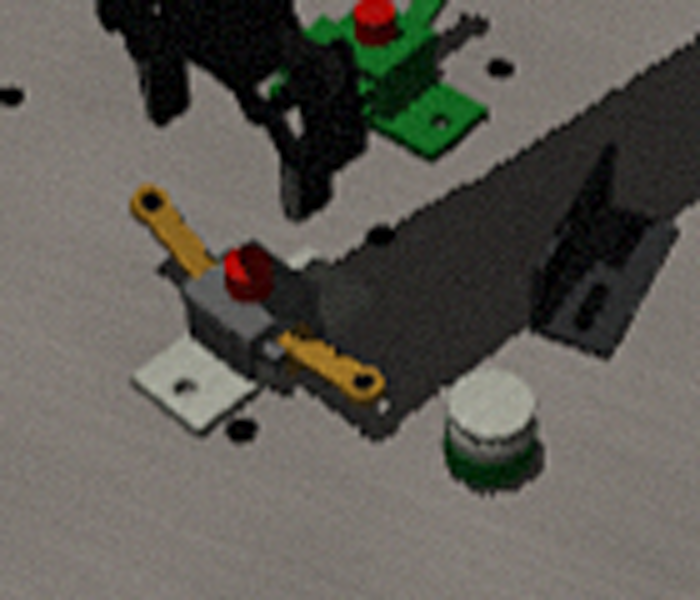

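View pics/t2c.png

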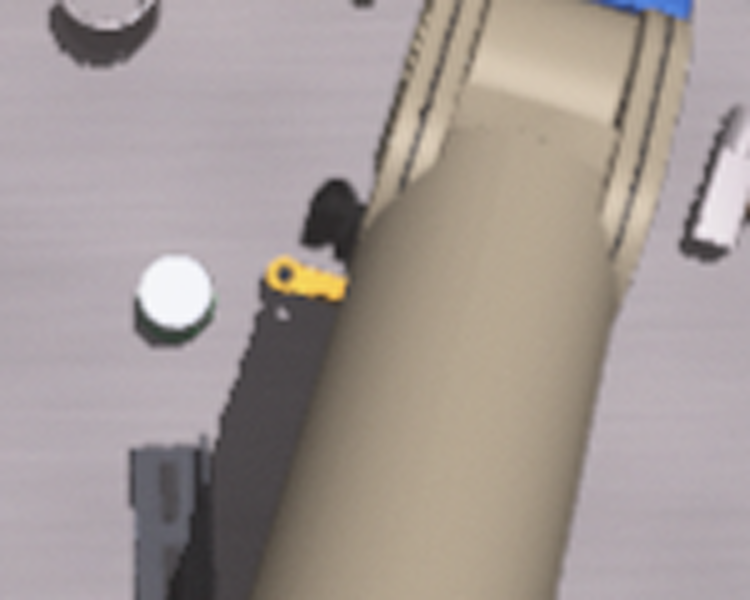

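Depth and pixels both put the finger tips at z≈0.135. The stated geometry and measured TCP imply 0.092. I'll go down a little and re-check.

move_arm(deltas=[[0,0,0.015,0,0,0,1],[0,0,0,0,0,0,1],[0,0,0,0,0,0,1]])

```text
clock: 3.75
position: [0.5478, -0.1427, 0.0631]
ee_rot: [0.142, 0.99, -0.0, -0.0]
ft_force: [0.7, -0.2, -0.1]
grip_width: 1.003
```

Run:
```python
from h import *
plan([.5475,-.142,.0475],73.7)
p,d=snap('scene','s3')
im=p[110:230,180:320,::-1]; cv2.imwrite('pics/s3c.png',cv2.resize(im,None,fx=5,fy=5,interpolation=cv2.INTER_CUBIC))
W=world('scene',d)
w=W[130:200,200:280].reshape(-1,3); rgb=p[130:200,200:280].reshape(-1,3).astype(int)
k=(rgb.sum(1)<60)&(w[:,2]>.07); print(k.sum(),np.sort(w[k][:,2])[:15].round(3))
print(manip.get_obs()['joint_pos'].round(4))
# initial gripper in top image
d=np.load('pics/top0.npy'); w=world('top',d)[300:360,0:60].reshape(-1,3); r=np.load('pics/top0_rgb.npy')[300:360,0:60].reshape(-1,3).astype(int)
k=(r.sum(1)<60)&(w[:,2]>.02); print(k.sum(), np.percentile(w[k],[0,5,50,95,100],axis=0).round(3))
```

```text
pos [ 0.5478 -0.1427  0.0631] yaw 73.67 tilt [-5.e-04 -0.e+00 -1.e+00]
shift mm [ 0.4  0.6 15.6] rot deg [-0.01 -0.03 -0.03] F [ 0.7 -0.2 -0.1] clk 3.75 grip 1.003
1171 [0.117 0.118 0.118 0.119 0.12  0.12  0.121 0.122 0.122 0.122 0.122 0.123
 0.123 0.124 0.124]
[-0.2938  0.344   0.5592  1.7978 -0.2067  1.0583  1.6267]
179 [[0.223 0.5   0.259]
 [0.225 0.504 0.311]
 [0.251 0.531 0.361]
 [0.271 0.539 0.381]
 [0.287 0.603 0.385]]
```

View pics/s3c.png

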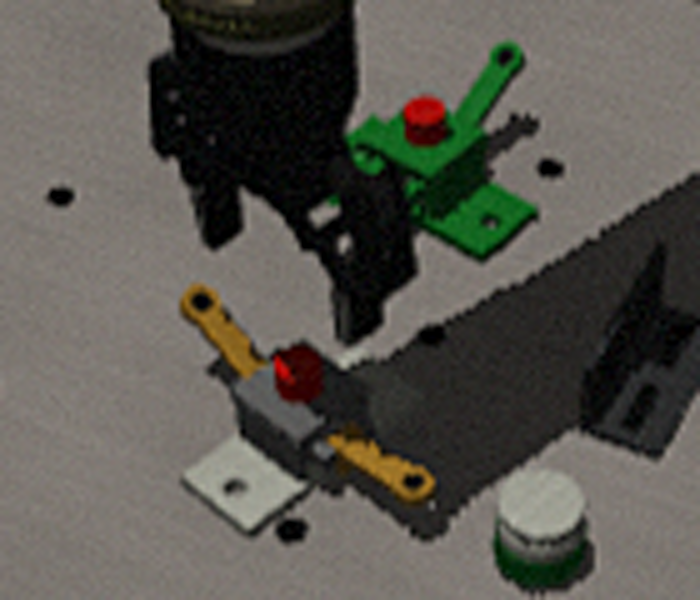

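move_arm(deltas=[[0,0,0.0155,0,0,0,1],[0,0,0,0,0,0,1],[0,0,0,0,0,0,1]])

```text
clock: 4.18
position: [0.5478, -0.1426, 0.0476]
ee_rot: [0.142, 0.99, -0.0, -0.0]
ft_force: [0.7, -0.1, -0.8]
grip_width: 0.999
```

Run:
```python
from h import *
plan([.5475,-.142,.0475],73.7)
p,d=snap('scene','s4')
im=p[110:230,180:320,::-1]; cv2.imwrite('pics/s4c.png',cv2.resize(im,None,fx=5,fy=5,interpolation=cv2.INTER_CUBIC))
W=world('scene',d)
for v in range(130,190,2):
  print(v,[(u,W[v,u].round(3).tolist()) for u in (222,232,250) if p[v,u].astype(int).sum()<70])
```

```text
pos [ 0.5478 -0.1426  0.0476] yaw 73.67 tilt [-4.e-04 -0.e+00 -1.e+00]
shift mm [0.5 0.5 0.1] rot deg [-0.01 -0.02 -0.03] F [ 0.7 -0.1 -0.8] clk 4.17 grip 0.999
130 [(222, [1.095, 0.229, 0.774]), (232, [0.581, -0.124, 0.256]), (250, [0.544, -0.104, 0.236])]
132 [(222, [0.585, -0.146, 0.246]), (232, [0.582, -0.124, 0.251]), (250, [0.544, -0.104, 0.231])]
134 [(222, [1.095, 0.229, 0.774]), (232, [0.581, -0.125, 0.246]), (250, [0.545, -0.104, 0.226])]
136 [(222, [0.586, -0.147, 0.235]), (232, [0.583, -0.124, 0.242]), (250, [0.545, -0.104, 0.221])]
138 [(222, [0.585, -0.148, 0.228]), (232, [0.583, -0.124, 0.237])]
140 [(222, [0.587, -0.147, 0.225]), (232, [0.582, -0.125, 0.23])]
142 [(222, [0.584, -0.15, 0.216]), (232, [0.582, -0.126, 0.224])]
144 [(222, [0.561, -0.168, 0.185]), (232, [0.582, -0.127, 0.218])]
146 [(222, [0.558, -0.171, 0.175]), (232, [0.56, -0.142, 0.189]), (250, [0.552, -0.102, 0.199])]
148 [(222, [0.557, -0.172, 0.167]), (232, [0.56, -0.143, 0.182]), (250, [0.556, -0.099, 0.197])]
150 [(222, [0.558, -0.173, 0.162]), (232, [0.57, -0.137, 0.187]), (250, [0.562, -0.096, 0.198])]
152 [(222, [0.541, -0.185, 0.137]), (232, [0.57, -0.137, 0.181]), (250, [0.567, -0.093, 0.198])]
154 [(222, [0.544, -0.184, 0.133]), (250, [0.577, -0.087, 0.203])]
156 [(222, [0.544, -0.185, 0.127]), (250, [0.579, -0.087, 0.199])]
158 [(222, [0.544, -0.186, 0.12]), (250, [0.576, -0.089, 0.19])]
160 [(222, [0.548, -0.184, 0.117]), (250, [0.577, -0.088, 0.185])]
162 [(222, [0.546, -0.186, 0.108])]
164 []
166 []
168 [(250, [0.566, -0.096, 0.148])]
170 [(250, [0.571, -0.094, 0.147])]
172 [(250, [0.576, -0.091, 0.146])]
174 [(250, [0.568, -0.096, 0.13])]
176 [(250, [0.569, -0.096, 0.124])]
178 [(250, [0.568, -0.097, 0.117])]
180 [(250, [0.57, -0.096, 0.112])]
182 []
184 [(222, [0.527, -0.21, -0.0])]
186 []
188 []
```

View pics/s4c.png

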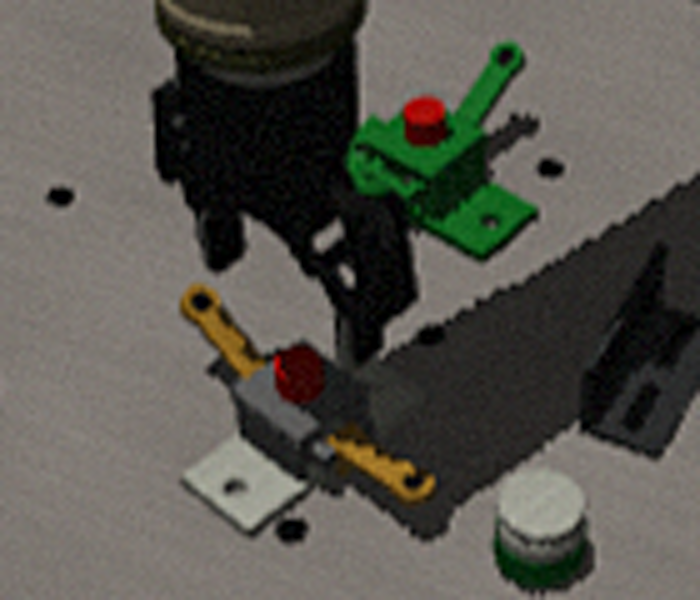

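Vision still puts the tips at about 0.105 and the body at about 0.18, roughly 43 mm higher than stated. A trial close is harmless either way: it grips the knob or shuts on air above it.

move_arm(deltas=[[0,0,0,0,0,0,-1],[0,0,0,0,0,0,-1],[0,0,0,0,0,0,-1],[0,0,0,0,0,0,-1],[0,0,0,0,0,0,-1],[0,0,0,0,0,0,-1]])

```text
clock: 4.97
position: [0.5479, -0.1426, 0.0478]
ee_rot: [0.142, 0.99, 0.0, -0.0]
ft_force: [1.0, 0.1, 0.1]
grip_width: 0.002
```

Run:
```python
from h import *
plan([.5475,-.142,.0475],73.7)
p,d=snap('scene','s5')
im=p[110:230,180:320,::-1]; cv2.imwrite('pics/s5c.png',cv2.resize(im,None,fx=5,fy=5,interpolation=cv2.INTER_CUBIC))
W=world('scene',d)
for v in range(150,190,2):
  print(v,[(u,W[v,u].round(3).tolist()) for u in (232,236,240,244) if p[v,u].astype(int).sum()<70])
```

```text
pos [ 0.5479 -0.1426  0.0478] yaw 73.68 tilt [-0.e+00  1.e-04 -1.e+00]
shift mm [0.5 0.4 0.3] rot deg [ 0.   -0.   -0.02] F [1.  0.1 0.1] clk 4.97 grip 0.002
150 [(232, [0.571, -0.136, 0.189]), (236, [0.568, -0.127, 0.19]), (240, [0.566, -0.118, 0.192]), (244, [0.568, -0.107, 0.198])]
152 [(232, [0.572, -0.136, 0.183]), (236, [0.568, -0.128, 0.184]), (240, [0.567, -0.118, 0.187]), (244, [0.569, -0.107, 0.193])]
154 [(232, [0.567, -0.14, 0.171]), (236, [0.57, -0.127, 0.179]), (240, [0.566, -0.119, 0.18]), (244, [0.568, -0.108, 0.187])]
156 [(232, [0.566, -0.141, 0.165]), (236, [0.57, -0.128, 0.174]), (240, [0.564, -0.121, 0.171]), (244, [0.563, -0.111, 0.175])]
158 [(232, [0.566, -0.142, 0.158]), (236, [0.568, -0.13, 0.165]), (240, [0.563, -0.122, 0.164]), (244, [0.544, -0.124, 0.147])]
160 [(232, [0.561, -0.146, 0.146]), (236, [0.569, -0.129, 0.16]), (240, [0.557, -0.127, 0.15]), (244, [0.545, -0.124, 0.142])]
162 [(232, [0.559, -0.148, 0.137]), (236, [0.568, -0.131, 0.152]), (240, [0.55, -0.132, 0.136]), (244, [0.548, -0.122, 0.139])]
164 [(232, [0.558, -0.149, 0.129]), (236, [0.564, -0.134, 0.141]), (240, [0.557, -0.128, 0.137]), (244, [0.57, -0.109, 0.158])]
166 [(232, [0.558, -0.15, 0.122]), (236, [0.563, -0.135, 0.134]), (240, [0.559, -0.127, 0.134]), (244, [0.571, -0.108, 0.153])]
168 [(232, [0.553, -0.154, 0.109]), (236, [0.563, -0.136, 0.126]), (240, [0.567, -0.122, 0.136]), (244, [0.57, -0.109, 0.145])]
170 [(240, [0.557, -0.13, 0.117])]
172 [(240, [0.557, -0.13, 0.11])]
174 [(240, [1.095, 0.229, 0.774])]
176 []
178 []
180 [(240, [0.542, -0.142, 0.063])]
182 [(236, [0.552, -0.147, 0.063]), (240, [0.545, -0.14, 0.06]), (244, [0.529, -0.139, 0.044])]
184 [(240, [0.551, -0.137, 0.06]), (244, [0.543, -0.131, 0.055])]
186 [(240, [0.558, -0.133, 0.062])]
188 [(236, [0.559, -0.144, 0.049]), (240, [0.556, -0.135, 0.051])]
```

View pics/s5c.png

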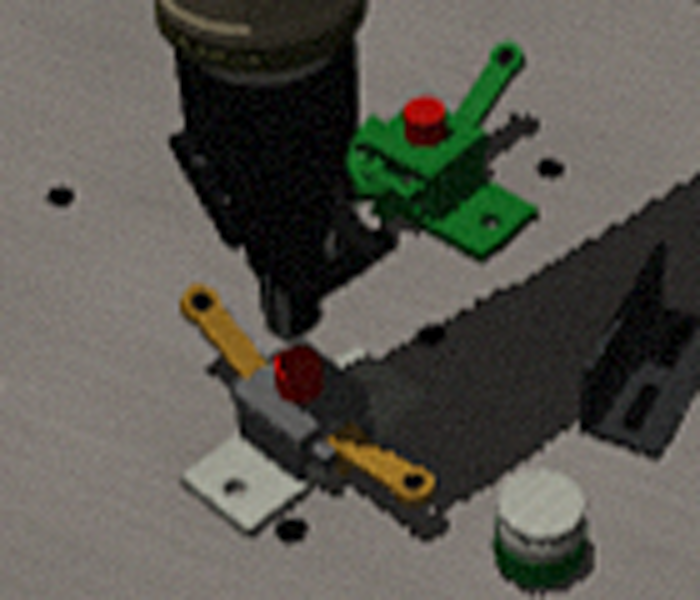

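It shut on air (width 0.002), so the real tips sit well above the reported TCP. I'll quantify the offset.

Run:
```python
from h import *
c=viewer.calibration('scene')
def pr(X): q=np.array(c['R'])@np.array(X)+c['t']; return (q[:2]/q[2]*c['fx']+[c['cx'],c['cy']]).round(1)
a=np.radians(73.7); Y=np.array([np.cos(a),np.sin(a),0]); X=np.array([np.sin(a),-np.cos(a),0]); P=np.array([.5479,-.1426,0])
for z in (.048,.07,.08,.09,.1): print(z,'front corners',[pr(P+sx*.011*X+sy*.012*Y+[0,0,z]).tolist() for sx in(1,-1) for sy in(-1,1)])
im=cv2.imread('pics/s5.png')[150:195,215:265]; g=cv2.convertScaleAbs(im,alpha=3,beta=30)
cv2.imwrite('pics/s5d.png',cv2.resize(g,None,fx=12,fy=12,interpolation=cv2.INTER_NEAREST))
```

```text
0.048 front corners [[232.4, 185.5], [239.1, 190.4], [238.8, 180.7], [245.5, 185.6]]
0.07 front corners [[231.7, 179.4], [238.5, 184.4], [238.2, 174.6], [245.0, 179.5]]
0.08 front corners [[231.4, 176.6], [238.2, 181.6], [238.0, 171.8], [244.8, 176.7]]
0.09 front corners [[231.0, 173.7], [237.9, 178.7], [237.7, 168.9], [244.6, 173.8]]
0.1 front corners [[230.7, 170.8], [237.6, 175.8], [237.4, 166.0], [244.4, 170.9]]
```

View pics/s5d.png

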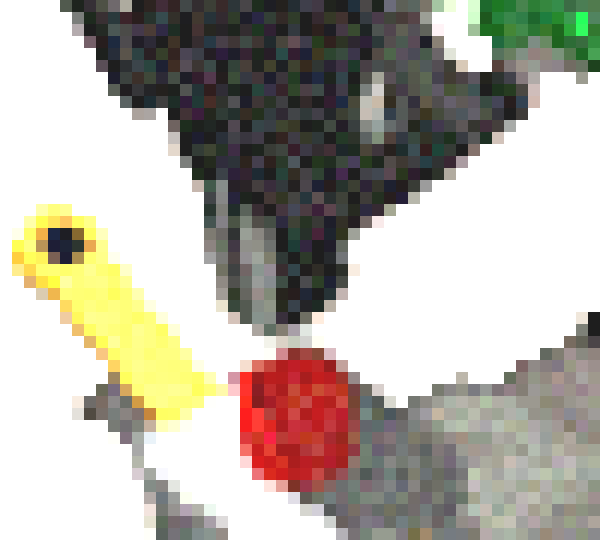

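Shut tip is seen at about z 0.092 with reported TCP at 0.0478, so real tips are roughly 43 mm above the reported TCP. That also matches the open view. I'll confirm with a gentle touch on the knob top, which is known to be at 0.062.

move_arm(deltas=[[0,0,0.01,0,0,0,-1],[0,0,0.01,0,0,0,-1],[0,0,0.002,0,0,0,-1],[0,0,0,0,0,0,-1]])

```text
clock: 5.52
position: [0.5477, -0.1426, 0.0255]
ee_rot: [0.142, 0.99, -0.0, -0.0]
ft_force: [-1.3, 0.0, 0.8]
grip_width: -0.0
```

move_arm(deltas=[[0,0,0.002,0,0,0,-1],[0,0,0,0,0,0,-1]])

```text
clock: 5.78
position: [0.5482, -0.1427, 0.0242]
ee_rot: [0.142, 0.99, 0.0, 0.0]
ft_force: [-0.5, -0.2, 2.2]
grip_width: 0.002
```

move_arm(deltas=[[0,0,0.002,0,0,0,-1],[0,0,0,0,0,0,-1]])

```text
clock: 6.02
position: [0.5483, -0.1427, 0.0241]
ee_rot: [0.142, 0.99, 0.001, 0.0]
ft_force: [-11.5, 2.5, 26.6]
grip_width: 0.001
```

Contact at reported z 0.0241, so the real tip is reported z + 0.038. Next: back off, open, go down to a real tip height of about 0.0475, and grip.

move_arm(deltas=[[0,0,-0.005,0,0,0,1],[0,0,0,0,0,0,1],[0,0,0,0,0,0,1],[0,0,0,0,0,0,1],[0,0,0,0,0,0,1],[0,0,0.009,0,0,0,1],[0,0,0.008,0,0,0,1],[0,0,0,0,0,0,1]])

```text
clock: 7.02
position: [0.5472, -0.1424, 0.0087]
ee_rot: [0.142, 0.99, -0.0, -0.001]
ft_force: [0.7, 0.0, 0.1]
grip_width: 0.999
```

move_arm(deltas=[[0,0,0,0,0,0,-1],[0,0,0,0,0,0,-1],[0,0,0,0,0,0,-1],[0,0,0,0,0,0,-1],[0,0,0,0,0,0,-1],[0,0,0,0,0,0,-1]], force=70)

```text
clock: 7.78
position: [0.5482, -0.1423, 0.0102]
ee_rot: [0.142, 0.99, 0.0, 0.0]
ft_force: [-1.5, 1.7, 5.5]
grip_width: 0.242
```

Run:
```python
from h import *
plan([.5475,-.142,.0095],73.7)
p,d=snap('scene','s6')
im=p[110:230,180:320,::-1]; cv2.imwrite('pics/s6c.png',cv2.resize(im,None,fx=5,fy=5,interpolation=cv2.INTER_CUBIC))
```

```text
pos [ 0.5482 -0.1423  0.0102] yaw 73.69 tilt [ 6.e-04  5.e-04 -1.e+00]
shift mm [0.8 0.  0.7] rot deg [ 0.04  0.02 -0.01] F [-1.5  1.7  5.5] clk 7.78 grip 0.242
```

View pics/s6c.png

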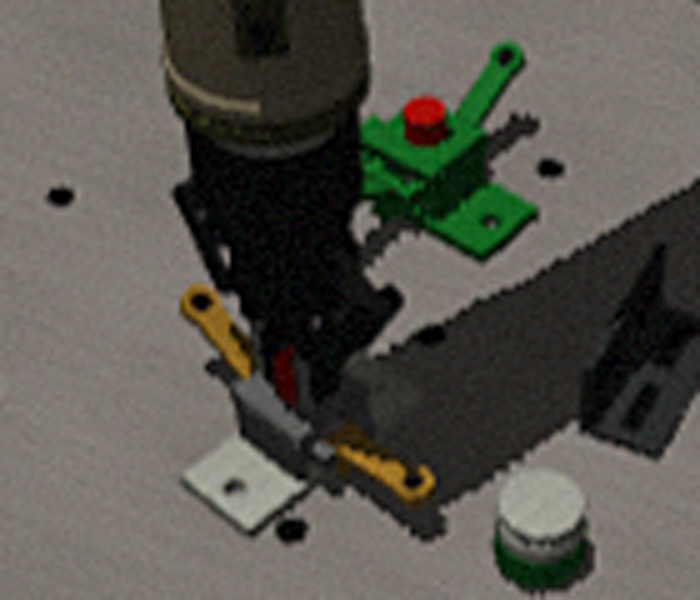

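Gripped (width 0.242). The knob sits between the pads at crop (285,375). Lifting.

move_arm(deltas=[[0,0,-0.01,0,0,0,-1],[0,0,-0.02,0,0,0,-1],[0,0,-0.025,0,0,0,-1],[0,0,-0.025,0,0,0,-1],[0,0,-0.025,0,0,0,-1],[0,0,-0.02,0,0,0,-1],[0,0,0,0,0,0,-1]])

```text
clock: 8.7
position: [0.5485, -0.143, 0.136]
ee_rot: [0.142, 0.99, 0.0, 0.001]
ft_force: [0.6, -0.4, -3.1]
grip_width: 0.25
```

Run:
```python
from h import *
plan([.5740,.2275,.135],86.1)
p,d=snap('scene','s7')
im=p[90:210,180:320,::-1]; cv2.imwrite('pics/s7c.png',cv2.resize(im,None,fx=5,fy=5,interpolation=cv2.INTER_CUBIC))
```

```text
pos [ 0.5485 -0.143   0.136 ] yaw 73.66 tilt [ 2.4e-03 -1.0e-04 -1.0e+00]
shift mm [ 79.8 362.7   1. ] rot deg [  0.02   0.13 -12.44] F [ 0.6 -0.4 -3.1] clk 8.7 grip 0.25
```

View pics/s7c.png

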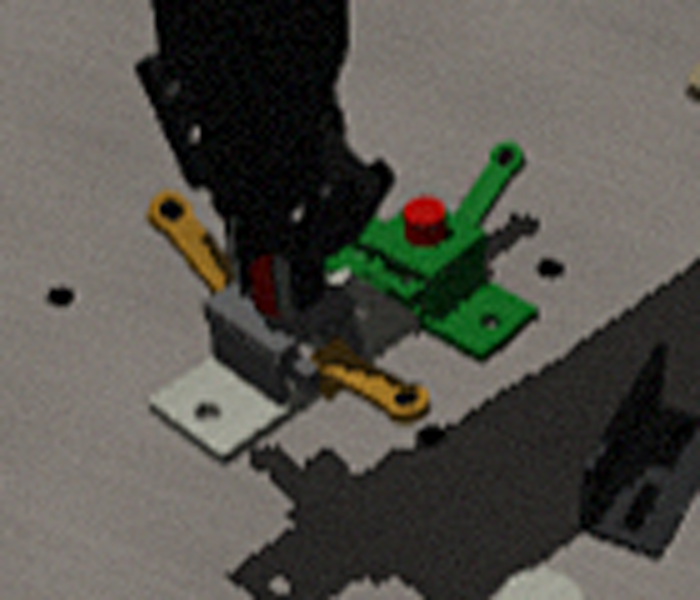

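move_arm(deltas=[[0,0,0,0,0,-6.2,-1],[0,0.01,0,0,0,-6.2,-1],[0,0.03,0,0,0,0,-1],[0,0.045,0,0,0,0,-1],[0,0.05,0,0,0,0,-1],[0,0.05,0,0,0,0,-1],[0,0.05,0,0,0,0,-1],[0,0.05,0,0,0,0,-1],[0,0.04,0,0,0,0,-1],[0,0.03,0,0,0,0,-1]])

```text
clock: 10.0
position: [0.5721, 0.2133, 0.1329]
ee_rot: [0.033, 0.999, -0.0, -0.001]
ft_force: [-0.7, -1.6, -3.9]
grip_width: 0.246
```

move_arm(deltas=[[0,0.016,0,0,0,0,-1],[0,0,0,0,0,0,-1],[0,0,0,0,0,0,-1],[0,0,0,0,0,0,-1]])

```text
clock: 10.5
position: [0.5747, 0.2258, 0.1349]
ee_rot: [0.035, 0.999, -0.0, 0.0]
ft_force: [-0.5, 0.4, -3.6]
grip_width: 0.247
```

Run:
```python
from h import *
plan([.5740,.2275,.135],86.1)
p,d=snap('scene','s8'); q,e=snap('top','t8')
im=p[150:310,320:470,::-1]; cv2.imwrite('pics/s8c.png',cv2.resize(im,None,fx=5,fy=5,interpolation=cv2.INTER_CUBIC)[:,:])
im=q[150:260,130:270,::-1]; cv2.imwrite('pics/t8c.png',cv2.resize(im,None,fx=5,fy=5,interpolation=cv2.INTER_CUBIC))
```

```text
pos [0.5747 0.2258 0.1349] yaw 85.95 tilt [ 2.e-04 -3.e-04 -1.e+00]
shift mm [ 0.8  1.7 -0.1] rot deg [-0.01  0.01 -0.15] F [-0.5  0.4 -3.6] clk 10.5 grip 0.247
```

View pics/s8c.png

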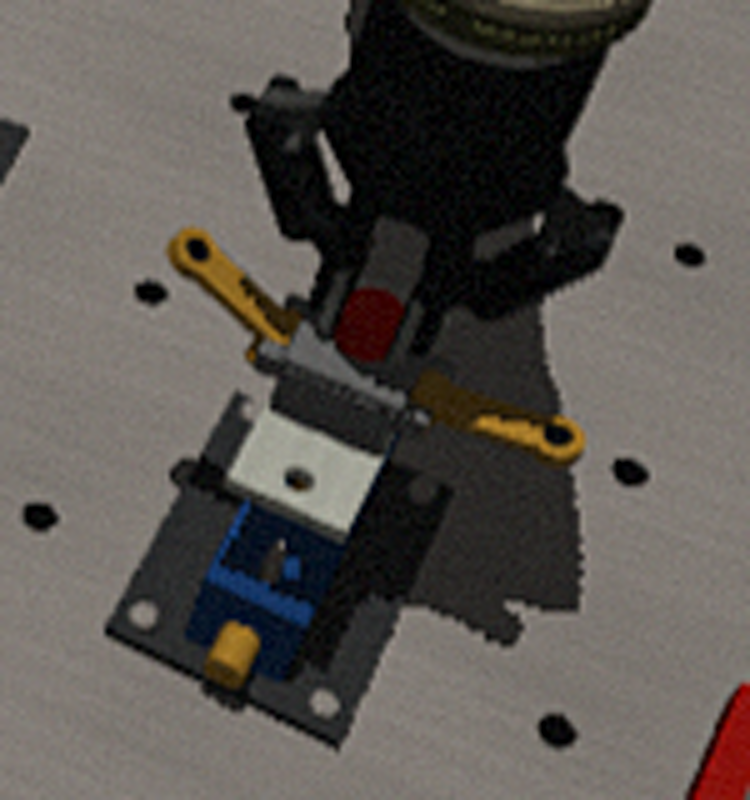

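View pics/t8c.png

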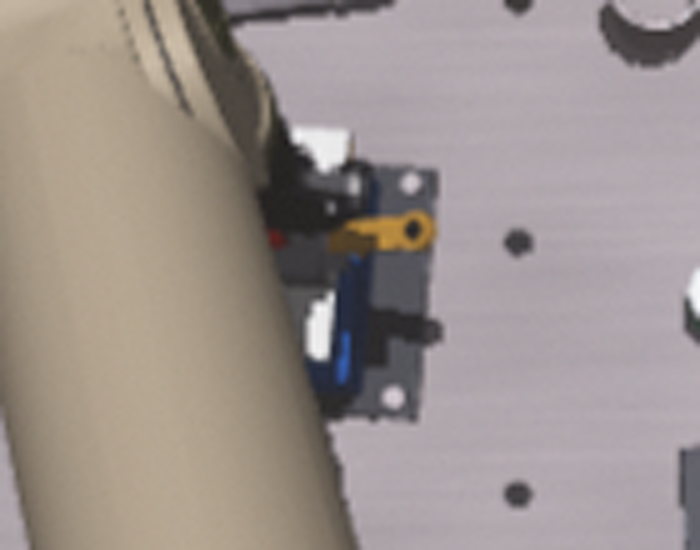

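Run:
```python
from h import *
pk=lambda x,y,z: ray('scene',(x+.5)/5-.5+320,(y+.5)/5-.5+150,z)[:2].round(4)
zt=.1247+.008
print('hole',pk(300,480,zt),'FL',pk(228,478,zt),'FR',pk(350,532,zt),'knob? pin tip',pk(281,541,.084), pk(275,578,.06))
im=np.load('pics/s8_rgb.npy')[205:285,345:425,::-1]; im=cv2.convertScaleAbs(im,alpha=2,beta=20)
cv2.imwrite('pics/s8d.png',cv2.resize(im,None,fx=7,fy=7,interpolation=cv2.INTER_NEAREST))
im=np.load('pics/scene0_rgb.npy')[205:285,345:425,::-1]; im=cv2.convertScaleAbs(im,alpha=2,beta=20)
cv2.imwrite('pics/s0d.png',cv2.resize(im,None,fx=7,fy=7,interpolation=cv2.INTER_NEAREST))
```

```text
hole [0.6238 0.2239] FL [0.6356 0.1985] FR [0.638  0.2482] knob? pin tip [0.6204 0.2256] [0.6225 0.2288]
```

View pics/s8d.png

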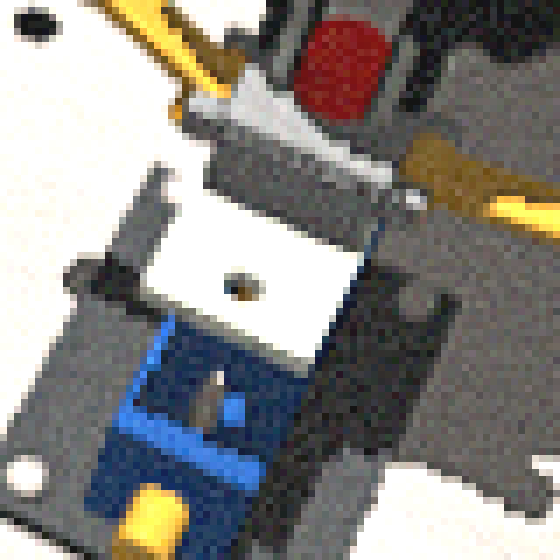

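View pics/s0d.png

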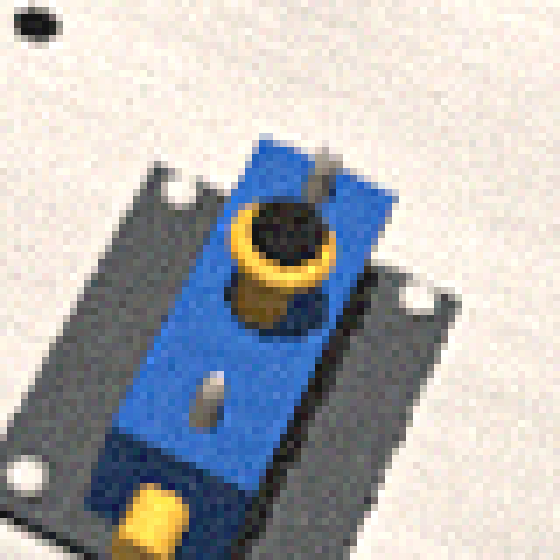

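move_arm(deltas=[[0.0016,0.0014,0,0,0,-0.1,-1],[0,0,0.01,0,0,0,-1],[0,0,0.01,0,0,0,-1],[0,0,0.01,0,0,0,-1],[0,0,0.006,0,0,0,-1],[0,0,0,0,0,0,-1],[0,0,0,0,0,0,-1]])

```text
clock: 11.48
position: [0.5731, 0.229, 0.0991]
ee_rot: [0.033, 0.999, 0.0, 0.0]
ft_force: [-0.6, -0.3, -3.2]
grip_width: 0.249
```

Run:
```python
from h import *
plan([.5740,.2275,.0735],86.1)
p,d=snap('scene','s9')
im=p[205:285,345:425,::-1]; im=cv2.convertScaleAbs(im,alpha=2,beta=10)
cv2.imwrite('pics/s9d.png',cv2.resize(im,None,fx=7,fy=7,interpolation=cv2.INTER_NEAREST))
```

```text
pos [0.5731 0.229  0.0991] yaw 86.17 tilt [ 5.e-04  3.e-04 -1.e+00]
shift mm [-1.  -1.4 25.6] rot deg [0.02 0.03 0.07] F [-0.6 -0.3 -3.2] clk 11.47 grip 0.249
```

View pics/s9d.png

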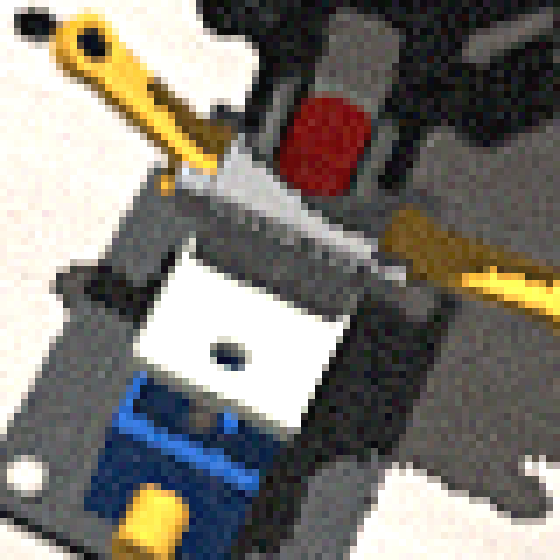

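Run:
```python
from h import *
pk=lambda x,y,z: ray('scene',(x-3)/7+345,(y-3)/7+205,z)[:2].round(4)
print('hole8',pk(244,286,.1327),'hole9',pk(232,355,.0969),'tip0',pk(217,378,.084))
print('plate FL,FR',pk(133,350,.0969),pk(297,432,.0969))
print('deck FL FR',pk(113,433,.06),pk(248,492,.06))
print(manip.get_obs()['position'])
# predicted hole & pin px
c=viewer.calibration('scene')
def pr(X): q=np.array(c['R'])@np.array(X)+c['t']; r=q[:2]/q[2]*c['fx']+[c['cx'],c['cy']]; return ((r-[345,205])*7+3).round(0)
print('if hole on axis of pin tip0, px', pr([*pk(217,378,.084),.0969]))
```

```text
hole8 [0.6235 0.2235] hole9 [0.6218 0.2273] tip0 [0.6224 0.2257]
plate FL,FR [0.6332 0.2012] [0.6381 0.2515]
deck FL FR [0.6385 0.2038] [0.6395 0.2458]
[0.57318429 0.22903071 0.09922003]
if hole on axis of pin tip0, px [226. 355.]
```

Both estimates agree: TCP should move (+1.0, −1.4) mm in world. I'll correct and lower in steps, watching the force.

move_arm(deltas=[[-0.001,-0.0013,0,0,0,0,-1],[0,0,0.004,0,0,0,-1],[0,0,0.004,0,0,0,-1],[0,0,0,0,0,0,-1],[0,0,0,0,0,0,-1]])

```text
clock: 12.15
position: [0.5738, 0.2276, 0.0908]
ee_rot: [0.033, 0.999, 0.0, -0.0]
ft_force: [-0.3, -0.4, -4.7]
grip_width: 0.245
```

move_arm(deltas=[[0,0,0.004,0,0,0,-1],[0,0,0.003,0,0,0,-1],[0,0,0,0,0,0,-1]])

```text
clock: 12.52
position: [0.5735, 0.2275, 0.0834]
ee_rot: [0.033, 0.999, -0.0, -0.0]
ft_force: [0.4, -1.0, -3.4]
grip_width: 0.25
```

Run:
```python
from h import *
plan([.5740,.2275,.0735],86.1)
p,d=snap('scene','s10')
im=p[205:285,345:425,::-1]; im=cv2.convertScaleAbs(im,alpha=2,beta=10)
cv2.imwrite('pics/s10d.png',cv2.resize(im,None,fx=7,fy=7,interpolation=cv2.INTER_NEAREST))
```

```text
pos [0.5735 0.2275 0.0834] yaw 86.18 tilt [-6.e-04 -2.e-04 -1.e+00]
shift mm [-0.5  0.1  9.9] rot deg [-0.02 -0.03  0.08] F [ 0.4 -1.  -3.4] clk 12.53 grip 0.25
```

View pics/s10d.png

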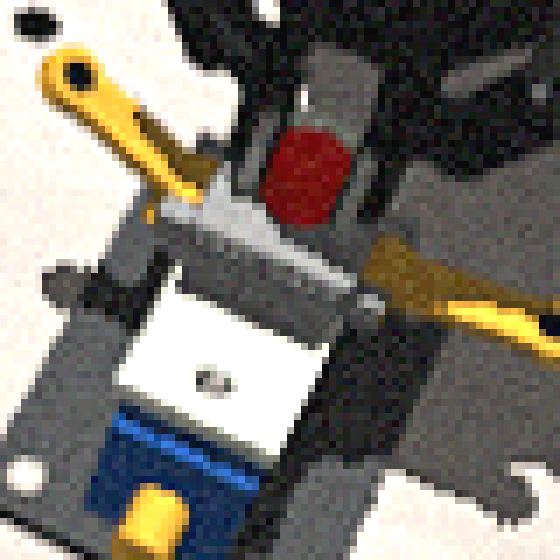

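The pin shows centred in the hole at (213,381) with no contact force. Lowering the rest.

move_arm(deltas=[[0,0,0.004,0,0,0,-1],[0,0,0.004,0,0,0,-1],[0,0,0.002,0,0,0,-1],[0,0,0,0,0,0,-1],[0,0,0,0,0,0,-1]])

```text
clock: 13.2
position: [0.5738, 0.2275, 0.0742]
ee_rot: [0.033, 0.999, 0.0, -0.0]
ft_force: [-3.4, -1.1, 1.6]
grip_width: 0.245
```

move_arm(deltas=[[0,0,0.0015,0,0,0,-1],[0,0,0,0,0,0,-1]])

```text
clock: 13.45
position: [0.5739, 0.2276, 0.0726]
ee_rot: [0.033, 0.999, 0.0, 0.0]
ft_force: [-3.5, -1.7, 5.1]
grip_width: 0.25
```

Run:
```python
from h import *
plan([.5740,.2275,.0735],86.1)
p,d=snap('scene','s11')
im=p[195:285,335:435,::-1]; im=cv2.convertScaleAbs(im,alpha=2,beta=10)
cv2.imwrite('pics/s11d.png',cv2.resize(im,None,fx=6,fy=6,interpolation=cv2.INTER_NEAREST))
```

```text
pos [0.5739 0.2276 0.0726] yaw 86.17 tilt [ 2.e-04  3.e-04 -1.e+00]
shift mm [-0.1 -0.1 -0.9] rot deg [0.02 0.01 0.07] F [-3.5 -1.7  5.1] clk 13.45 grip 0.25
```

View pics/s11d.png

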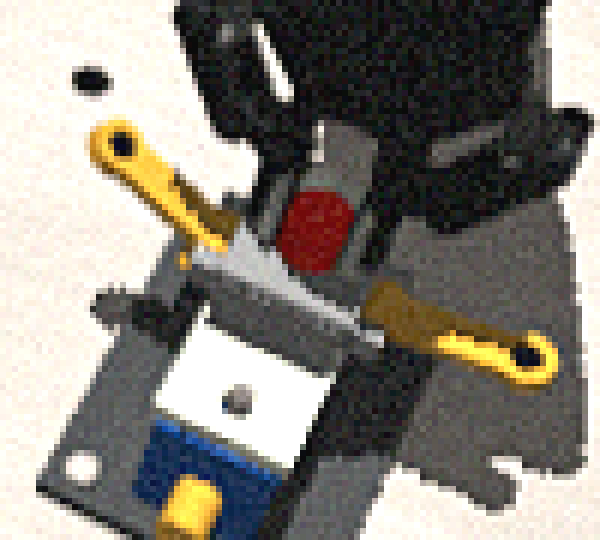

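Seated on the seal with the pin through the hole at (237,400), +5 N. Releasing.

move_arm(deltas=[[0,0,0,0,0,0,1],[0,0,0,0,0,0,1],[0,0,0,0,0,0,1],[0,0,0,0,0,0,1],[0,0,0,0,0,0,1],[0,0,0,0,0,0,1]])

```text
clock: 14.25
position: [0.5739, 0.2275, 0.0723]
ee_rot: [0.033, 0.999, 0.0, 0.0]
ft_force: [-0.1, -0.8, -0.0]
grip_width: 0.998
```

Run:
```python
from h import *
plan([.5740,.2275,.05],86.1)
p,d=snap('scene','s12')
im=p[165:285,320:460,::-1]; im=cv2.convertScaleAbs(im,alpha=2,beta=10)
cv2.imwrite('pics/s12d.png',cv2.resize(im,None,fx=5,fy=5,interpolation=cv2.INTER_NEAREST))
```

```text
pos [0.5739 0.2275 0.0723] yaw 86.17 tilt [ 1.e-04  1.e-04 -1.e+00]
shift mm [-0.1 -0.  22.3] rot deg [0.   0.   0.07] F [-0.1 -0.8 -0. ] clk 14.25 grip 0.998
```

View pics/s12d.png

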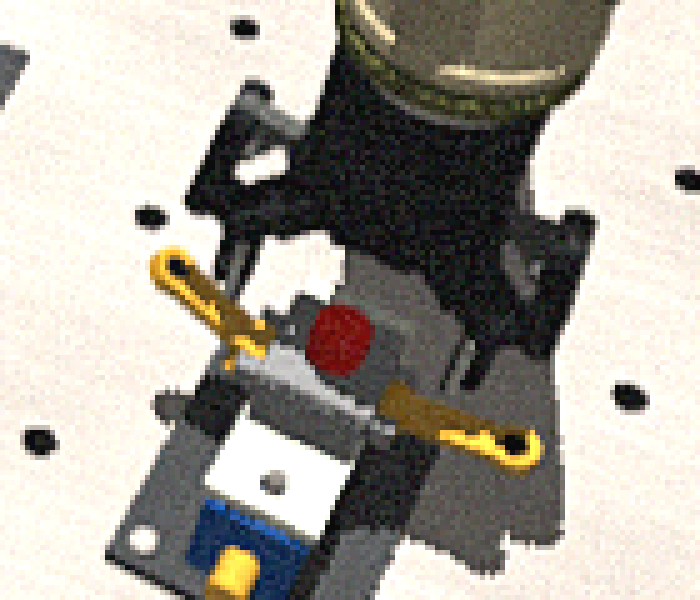

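Released. The plate stays on the pins, and the open fingers stand above both arms. Pressing the arms down together in small steps.

move_arm(deltas=[[0,0,0.007,0,0,0,1],[0,0,0.006,0,0,0,1],[0,0,0.005,0,0,0,1],[0,0,0.005,0,0,0,1],[0,0,0.004,0,0,0,1],[0,0,0,0,0,0,1]])

```text
clock: 15.05
position: [0.5742, 0.2274, 0.0458]
ee_rot: [0.033, 0.999, 0.0, 0.0]
ft_force: [-2.1, -2.0, 8.0]
grip_width: 1.0
```

Run:
```python
from h import *
plan([.5740,.2275,.02],86.1)
p,d=snap('scene','s13')
im=p[165:285,320:460,::-1]; im=cv2.convertScaleAbs(im,alpha=2,beta=10)
cv2.imwrite('pics/s13d.png',cv2.resize(im,None,fx=5,fy=5,interpolation=cv2.INTER_NEAREST))
```

```text
pos [0.5742 0.2274 0.0458] yaw 86.16 tilt [ 7.e-04  3.e-04 -1.e+00]
shift mm [ 0.2  0.  25.8] rot deg [0.02 0.04 0.06] F [-2.1 -2.   8. ] clk 15.05 grip 1.0
```

View pics/s13d.png

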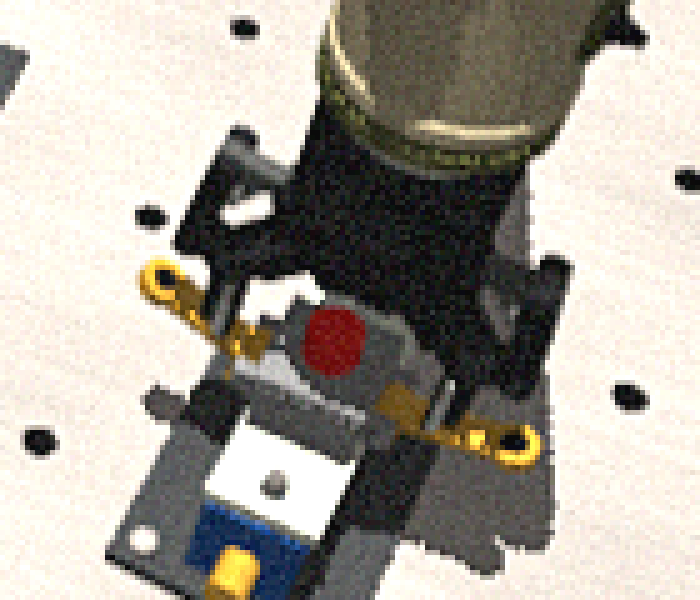

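move_arm(deltas=[[0,0,0.003,0,0,0,1],[0,0,0.003,0,0,0,1],[0,0,0.003,0,0,0,1],[0,0,0.003,0,0,0,1],[0,0,0.003,0,0,0,1],[0,0,0,0,0,0,1]])

```text
clock: 15.85
position: [0.575, 0.2282, 0.0319]
ee_rot: [0.033, 0.999, 0.001, 0.001]
ft_force: [-1.8, -1.3, 11.5]
grip_width: 1.0
```

Run:
```python
from h import *
plan([.5740,.2275,.018],86.1)
p,d=snap('scene','s14')
im=p[165:285,320:460,::-1]; im=cv2.convertScaleAbs(im,alpha=2,beta=10)
cv2.imwrite('pics/s14d.png',cv2.resize(im,None,fx=5,fy=5,interpolation=cv2.INTER_NEAREST))
```

```text
pos [0.575  0.2282 0.0319] yaw 86.18 tilt [ 0.0026  0.0016 -1.    ]
shift mm [ 1.  -0.8 13.9] rot deg [0.1  0.14 0.08] F [-1.8 -1.3 11.5] clk 15.85 grip 1.0
```

View pics/s14d.png

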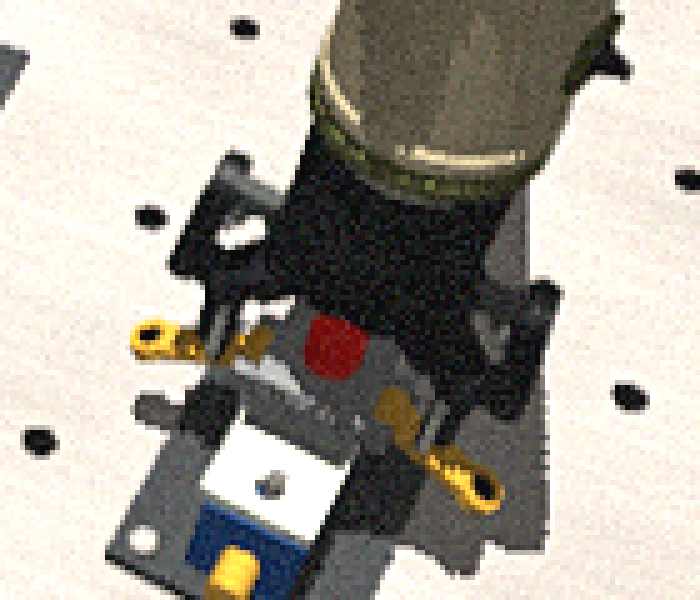

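Both arms are now slightly below level and even. Continuing down.

move_arm(deltas=[[0,0,0.003,0,0,0,1],[0,0,0.003,0,0,0,1],[0,0,0.003,0,0,0,1],[0,0,0.002,0,0,0,1],[0,0,0,0,0,0,1]])

```text
clock: 16.52
position: [0.5758, 0.2281, 0.021]
ee_rot: [0.033, 0.999, 0.001, 0.002]
ft_force: [-0.2, -0.8, 10.5]
grip_width: 0.999
```

move_arm(deltas=[[0,0,0.002,0,0,0,1],[0,0,0,0,0,0,1]])

```text
clock: 16.77
position: [0.5757, 0.228, 0.0189]
ee_rot: [0.034, 0.999, 0.001, 0.002]
ft_force: [1.1, -0.1, 10.3]
grip_width: 1.001
```

Run:
```python
from h import *
plan([.5740,.2275,.018],86.1)
p,d=snap('scene','s15')
im=p[165:285,320:460,::-1]; im=cv2.convertScaleAbs(im,alpha=2,beta=10)
cv2.imwrite('pics/s15d.png',cv2.resize(im,None,fx=5,fy=5,interpolation=cv2.INTER_NEAREST))
```

```text
pos [0.5757 0.228  0.0189] yaw 86.16 tilt [ 0.0038  0.0017 -1.    ]
shift mm [ 1.7 -0.6  0.9] rot deg [0.11 0.21 0.06] F [ 1.1 -0.1 10.3] clk 16.77 grip 1.001
```

View pics/s15d.png

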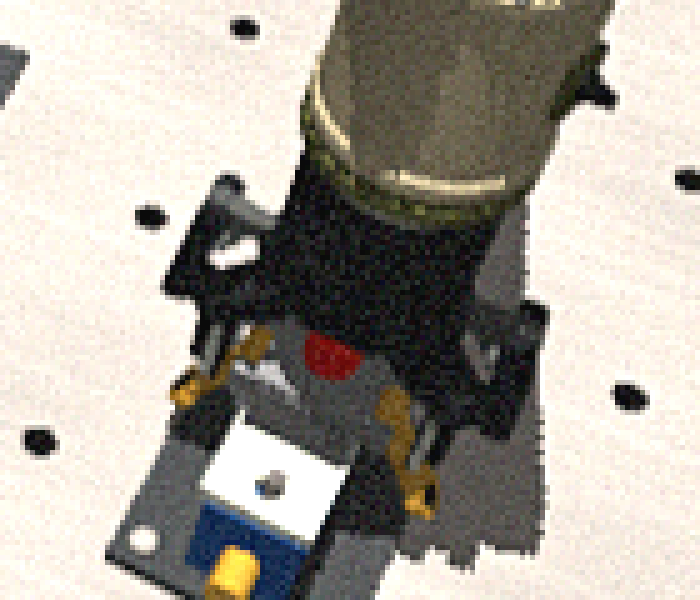

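Both arms are steep and even, and there's no force jump, so the knob isn't being touched. Two mm more, then squeeze both home with the jaws.

move_arm(deltas=[[0,0,0.002,0,0,0,1],[0,0,0,0,0,0,1]])

```text
clock: 17.08
position: [0.5756, 0.228, 0.0168]
ee_rot: [0.034, 0.999, 0.001, 0.002]
ft_force: [0.5, -0.7, 9.5]
grip_width: 0.999
```

move_arm(deltas=[[0,0,0,0,0,0,-1],[0,0,0,0,0,0,-1],[0,0,0,0,0,0,-1],[0,0,0,0,0,0,-1]], force=50)

```text
clock: 17.58
position: [0.5756, 0.2274, 0.0176]
ee_rot: [0.034, 0.999, 0.001, 0.002]
ft_force: [-3.0, -3.4, 18.6]
grip_width: 0.764
```

Run:
```python
from h import *
plan([.5740,.2275,.018],86.1)
p,d=snap('scene','s16')
im=p[165:285,320:460,::-1]; im=cv2.convertScaleAbs(im,alpha=2,beta=10)
cv2.imwrite('pics/s16d.png',cv2.resize(im,None,fx=5,fy=5,interpolation=cv2.INTER_NEAREST))
```

```text
pos [0.5756 0.2274 0.0176] yaw 86.14 tilt [ 0.0032  0.0011 -1.    ]
shift mm [ 1.6 -0.  -0.4] rot deg [0.08 0.18 0.04] F [-3.  -3.4 18.6] clk 17.57 grip 0.764
```

View pics/s16d.png

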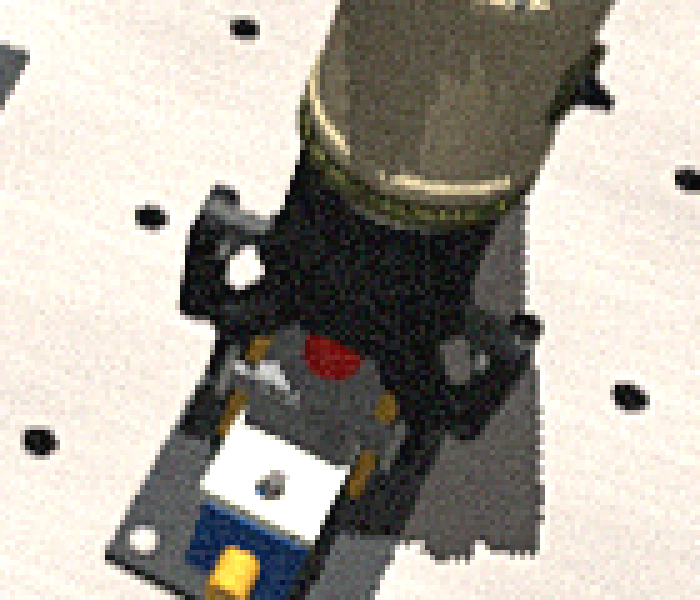

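Width is 0.764 (about 65–67 mm), which looks like home. I'll firm up the squeeze to make sure.

move_arm(deltas=[[0,0,0,0,0,0,-1],[0,0,0,0,0,0,-1],[0,0,0,0,0,0,-1]], force=80)

```text
clock: 18.0
position: [0.5756, 0.2274, 0.0179]
ee_rot: [0.034, 0.999, 0.001, 0.002]
ft_force: [-4.3, -4.4, 21.2]
grip_width: 0.756
```

move_arm(deltas=[[0,0,0,0,0,0,-1],[0,0,0,0,0,0,-1]], force=110)

```text
clock: 18.25
position: [0.5757, 0.2274, 0.0182]
ee_rot: [0.034, 0.999, 0.001, 0.002]
ft_force: [-6.6, -3.8, 23.6]
grip_width: 0.743
```

move_arm(deltas=[[0,0,0,0,0,0,1],[0,0,0,0,0,0,1],[0,0,0,0,0,0,1],[0,0,0,0,0,0,1],[0,0,-0.02,0,0,0,1],[0,0,-0.03,0,0,0,1],[0,0,-0.04,0,0,0,1],[0,0,-0.04,0,0,0,1],[0,0,-0.04,0,0,0,1],[0,0,0,0,0,0,1]], force=40)

```text
clock: 19.5
position: [0.5758, 0.2281, 0.1905]
ee_rot: [0.034, 0.999, 0.002, 0.003]
ft_force: [0.7, -0.3, -0.3]
grip_width: 0.999
```

move_arm(deltas=[[0.03,0,0,0,0,0,1],[0.04,0,0,0,0,0,1],[0.03,0.04,0,0,0,0,1],[0,0.05,0,0,0,0,1],[0,0.05,0,0,0,0,1],[0,0.05,0,0,0,0,1],[0,0.05,0,0,0,0,1],[0,0,0,0,0,0,1]])

```text
clock: 20.5
position: [0.4876, 0.4776, 0.1839]
ee_rot: [0.031, 1.0, -0.0, -0.001]
ft_force: [-0.2, -0.5, -0.6]
grip_width: 0.999
```

Run:
```python
from h import *
plan([.5740,.2275,.018],86.1)
p,d=snap('scene','s17'); q,e=snap('top','t17')
im=p[185:305,330:440,::-1]; im=cv2.convertScaleAbs(im,alpha=1.6,beta=10)
cv2.imwrite('pics/s17d.png',cv2.resize(im,None,fx=5,fy=5,interpolation=cv2.INTER_CUBIC))
im=q[165:245,155:240,::-1]
cv2.imwrite('pics/t17d.png',cv2.resize(im,None,fx=7,fy=7,interpolation=cv2.INTER_CUBIC))
# plate height, arms
for n,img,dep in(('scene',p,d),('top',q,e)):
    W=world(n,dep); w=W.reshape(-1,3); hs=cv2.cvtColor(img,cv2.COLOR_RGB2HSV).reshape(-1,3).astype(int)
    a=np.radians(-3.9); r=w[:,:2]-[.5738,.2277]; X=r@[np.cos(a),np.sin(a)];Y=r@[-np.sin(a),np.cos(a)]
    pl=(abs(X)>.032)&(abs(X)<.06)&(abs(Y)<.022)&(w[:,2]>.05)&(w[:,2]<.09)&(hs[:,1]<60)
    for s in(1,-1): k=pl&(X*s>0); print(n,'plate z',s,k.sum(),np.median(w[k,2]).round(4) if k.sum() else '')
    kn=(np.hypot(X,Y)<.009)&(w[:,2]>.1); print(n,'knob z',kn.sum(),np.median(w[kn,2]).round(4))
    br=(hs[:,0]>12)&(hs[:,0]<30)&(hs[:,1]>110)&(abs(X)<.02)&(abs(Y)>.024)&(abs(Y)<.1)&(w[:,2]>.01)
    for s in(1,-1):
        k=br&(Y*s>0); print(n,'brass',s,k.sum(), np.percentile(np.abs(Y[k]),[5,50,95]).round(4) if k.sum() else '',np.percentile(w[k,2],[5,50,95]).round(4) if k.sum() else '')
```

```text
pos [0.4876 0.4776 0.1839] yaw 86.48 tilt [-2.1e-03 -3.0e-04 -1.0e+00]
shift mm [-101.9 -244.3  165.7] rot deg [-0.02 -0.12  0.38] F [-0.2 -0.5 -0.6] clk 20.5 grip 0.999
scene plate z 1 239 0.0675
scene plate z -1 46 0.0678
scene knob z 46 0.1216
scene brass 1 78 [0.026  0.0308 0.0357] [0.038  0.089  0.0943]
scene brass -1 54 [0.0258 0.0301 0.0338] [0.04   0.0901 0.0926]
top plate z 1 152 0.0694
top plate z -1 157 0.0698
top knob z 34 0.1231
top brass 1 15 [0.0274 0.03   0.0334] [0.0902 0.0932 0.0964]
top brass -1 37 [0.0254 0.0325 0.0376] [0.0876 0.0926 0.102 ]
```

View pics/s17d.png

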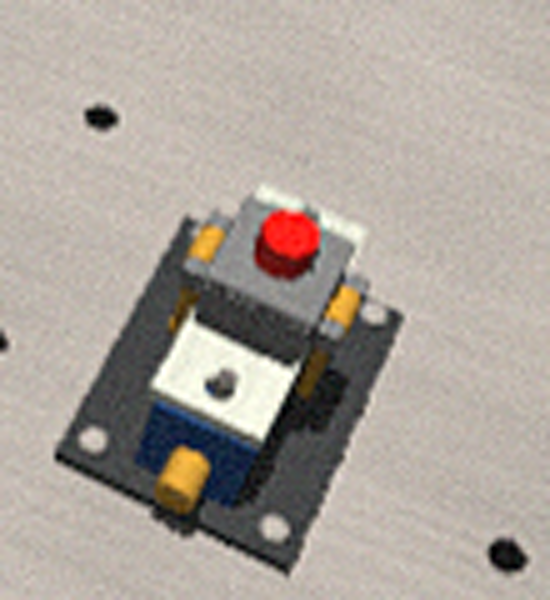

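View pics/t17d.png

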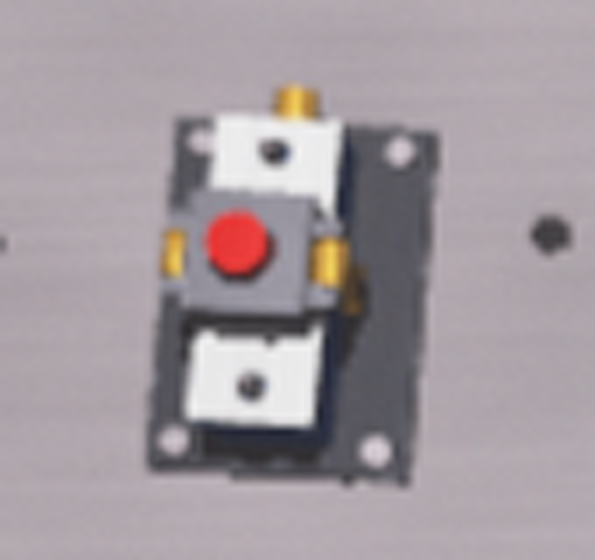

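View pics/t17.png

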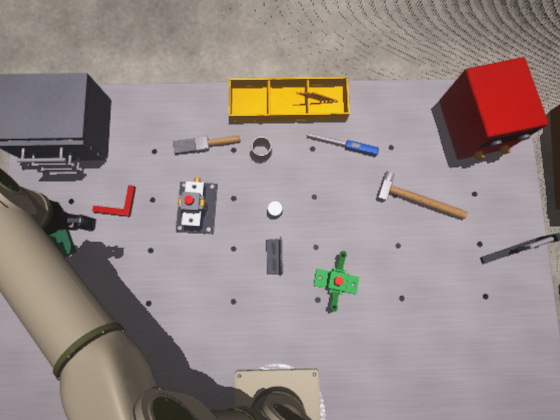

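Nothing else moved. I'll check that the arms are vertical and the plate is flush more precisely.

Run:
```python
from h import *
for n,t in(('scene','s17'),('top','t17')):
    W=world(n,np.load(f'pics/{t}.npy')); w=W.reshape(-1,3); hs=cv2.cvtColor(np.load(f'pics/{t}_rgb.npy'),cv2.COLOR_RGB2HSV).reshape(-1,3).astype(int)
    a=np.radians(-3.9); r=w[:,:2]-[.5738,.2277]; X=r@[np.cos(a),np.sin(a)];Y=r@[-np.sin(a),np.cos(a)]
    br=(hs[:,0]>10)&(hs[:,0]<32)&(hs[:,1]>90)&(abs(X)<.02)&(abs(Y)>.02)&(abs(Y)<.1)&(w[:,2]>.01)
    for s in(1,-1):
        for lo in(.02,.035,.05,.065,.08,.095):
            k=br&(Y*s>0)&(w[:,2]>lo)&(w[:,2]<lo+.015)
            if k.sum()>1: print(n,s,lo,k.sum(),'|Y|',np.percentile(abs(Y[k]),[10,50,90]).round(4))
    # local reference: deck z / foot z / bench z
    for nm,m in(('bench',(abs(Y)>.07)&(abs(Y)<.1)&(abs(X)<.07)),('foot',(abs(Y)>.042)&(abs(Y)<.052)&(abs(X)<.07))): print(n,nm,np.median(w[m,2]).round(4))
```

```text
scene 1 0.02 2 |Y| [0.0303 0.0314 0.0325]
scene 1 0.035 14 |Y| [0.0282 0.0311 0.0336]
scene 1 0.05 15 |Y| [0.0282 0.0306 0.0338]
scene 1 0.065 2 |Y| [0.0294 0.0312 0.033 ]
scene 1 0.08 45 |Y| [0.0269 0.0313 0.0357]
scene 1 0.095 4 |Y| [0.0253 0.0253 0.0254]
scene -1 0.035 8 |Y| [0.0291 0.0304 0.0318]
scene -1 0.05 14 |Y| [0.0271 0.03   0.0321]
scene -1 0.065 3 |Y| [0.0256 0.0271 0.0308]
scene -1 0.08 36 |Y| [0.0264 0.0299 0.0336]
scene bench -0.0011
scene foot 0.0072
top 1 0.08 12 |Y| [0.0284 0.0306 0.033 ]
top 1 0.095 3 |Y| [0.0277 0.03   0.03  ]
top -1 0.05 6 |Y| [0.0333 0.0349 0.0354]
top -1 0.08 28 |Y| [0.0256 0.033  0.0376]
top -1 0.095 9 |Y| [0.0262 0.0301 0.0335]
top bench 0.001
top foot 0.0095
```

```bash
python3 -c "
from workcell import manip
print(manip.hand_in())"
```

```text
the job is handed in; nothing more can be done
None
```

The coupler is on the manifold, with both cam arms hanging home and the plate held down. I handed the job in at about 20.6 s. The robot was clear of everything by then, and nothing else had moved.

**What I did:**
1. I lifted the coupler by its red knob, moved it over the manifold and turned it 12.4° to line up.
2. I lowered it onto both pins with the arms up. The force stayed near zero until the plate reached the seal.
3. I let go and pressed both arms down with the open fingers. Closing the jaws then squeezed both home at once.

**Last checks:**
- **Plate:** both cameras put its top about 68.5–69 mm above the bench, at both ends. Flush would be 68 mm, and riding on the seal 71–72 mm. The 0.5–0.9 mm excess is within camera error.
- **Arms:** they measure vertical on both sides. The scene camera puts their visible parts mostly between 27 and 34 mm from the centreline, where home puts the outer faces at 33.5 mm.
- **Squeeze:** the jaws stopped at a reading of 0.764 (about 65 mm, against 67 mm nominal over the arms). The reading slipped to 0.743 as I raised the grip to 110 N, which I took to be the pads compressing.

**What disagreed:**
- **Reported TCP:** the real fingertips were about 38 mm above the reported position. I found this in the images, confirmed it by touching the knob top, and allowed for it.
- **Uneven start:** one arm began only about 6° above level, the other about 28°. The fingers therefore pressed the higher arm down to match before both moved together from about level.

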